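# Sort measured parts off the sloped inspection stand

## Robot

A 6-joint arm with a two-finger parallel gripper is mounted at the origin on the work surface. World frame = base frame: x ahead of the robot, y to its left, z up, the work surface at z = 0. Lengths are in m, angles in rad, forces in N, time in s.
With the tool pointing down it reaches from about 0.425 to 0.925 m from the base axis. Payload 12.5 kg.
Tool frame: the origin (TCP) lies midway between the tips of the shut fingers; the grasp point (between the pads) lies 19 mm behind it (env.grip_depth is the z of the grasp point in the tool frame, in m); z points along the fingers, y is the line along which they close (so a half turn about z gives the same grasp; the last joint's range is limited). The gripper opens to 85 mm and grips with 20 to 120 N. Pads are 22 mm wide; open, the fingers measure 114 mm over their backs; the gripper's body (76 mm by 85 mm) begins 54 mm behind the grasp point. The pads swing forward as they close: fully open they stand 13 mm farther back than shut.
Start: joints at [1.017, 0.491, 1.559, -0, 1.092, -0.106], TCP at [0.271, 0.563, 0.231] pointing down, gripper open.
Joint ranges: [-3.1, 3.1], [-0.84, 2.19], [0.05, 2.79], [-1.13, 4.28], [0.06, 2.93], [-2.69, 2.69]. Speed limits (rad/s): [2.22, 2.22, 2.79, 3.14, 3.14, 3.14].

## Interface

Orientations are given as a 3x3 rotation matrix whose columns are the frame's x, y, z axes.
In Python, from station import env gives the robot as it stands.
- The arm moves only by the tool apply_moves, never from a script. Its argument "plan" is a list of rows, each an object with "xyz": the shift along the tool's x, y, z each as a share of 1000 mm, from -1 to 1, a list of three; "twist": the turn, a rotation vector about the tool's x, y, z each as a share of 90 degrees, from -1 to 1, a list of three; "gripper": the opening, from 0 (shut) to 1 (fully open). A call has 1 to 8 rows; each row is the pose to reach, as a shift and turn from the pose commanded when the call began, along the tool's axes at that moment; what a row does not reach only later rows make up. A row lasts 1/12 s, in which the tool goes at most 41.7 mm and 7.16 degrees, less where a joint would pass 70% of its speed; a pose out of reach is approached as far as the arm can. A call with a number of a shift or a turn outside -1 to 1 is refused whole. A call with a gripper value outside its range is refused whole. The fingers move at their own pace and stop on an object; "grip_force" is the grip in N (left out, the last holds). Time passes only in rows, so rows that repeat a pose let the fingers close. It gives the time, the measured TCP pose, the force, the opening and the grip force at its end, in the units of the state.
- env.state(): the state, without advancing time (a new reading comes with each control period).
- env.read_camera(name): name is "scene" or "top"; returns a dict with "pixels" (384x512x3 uint8, red, green, blue), "z_map" (384x512 float32, m along the optical axis (not along the pixel's ray), 0 where there is no reading), "K" (3x3 intrinsics, pixels), "R" (3x3) and "t" (3): a world point X has camera coordinates R X + t. Camera axes: x right, y down, z forward; pixel columns grow to the right and rows downward; lengths in m; the calibration is good to about 2 mm. A picture is of the moment at which its call begins.
- env.sign_off(): hands the job in; it is judged then, once.
The state is a dict: "time": time; "joint_positions": joint angles; "dq": joint speeds; "joint_efforts": joint torques, N m; "tcp_pos": TCP position; "eef_rot": TCP orientation; "force": force on the tool from outside, world axes, zero at the start; "moment": the same for the moment, N m; "gripper_width": finger opening in m; "finger_force": force on a finger pad.
Only numpy, scipy, OpenCV 4.12 (cv2) and the standard library are available. Lean on these libraries where they do the work, as an engineer would, in place of code of your own. Each camera call takes 0.05 s, during which the arm holds its last target. There are 200 camera calls.

## Task

The three parts on the sloped stand have been measured: put them away by shape. Lay the two round rollers in the grey two-compartment tray, one in each compartment, and stack the flat plate squarely, edges flush, on the plate that already lies in the shallow white tray. Set the parts down rather than letting them drop, and leave the other things on the bench where they are.

Things in the scene. Friction and masses are not known exactly. Their poses are not given: they have to be found in the camera images.
- stand: Sloped grey stand, fixed: board 340 mm wide (own y), 150 mm up the slope. Origin under the centre of its foot, on the bench; own x level, pointing uphill. Slope 32 degrees; the surface is 66 mm above the bench over the origin. Three bays at own y = -110, 0, +110 mm, each with one part lying across the slope against two black posts on its downhill side.
- bay_mid (a point): Point on the stand's sloping surface under the middle of the part in the centre bay (axes as the stand's). The posts below each part are 10 mm in diameter and 28 mm tall, square to the slope, their centres 29 mm to either side of the bay's middle line: 48 mm clear between them, room for a finger.
- roller_a: Turned steel roller lying across the stand: barrel 48 mm diameter, 74 mm long, with a dark stub 22 mm diameter, 8 mm long at each end (90 mm overall), 0.4 kg. Origin on the barrel's surface, half-way along, at first where it touches the slope (it turns with the roller); y along the axis; at first z square to the slope.
- roller_a_mid (a point): Centre of roller_a, on its axis, half-way along.
- roller_b: Turned steel roller, the same as roller_a, lying across the stand: barrel 48 mm diameter, 74 mm long, with a dark stub 22 mm diameter, 8 mm long at each end (90 mm overall), 0.4 kg. Origin on the barrel's surface, half-way along, at first where it touches the slope (it turns with the roller); y along the axis; at first z square to the slope.
- roller_b_mid (a point): Centre of roller_b, on its axis, half-way along.
- plate: Flat rectangular plate lying across one bay of the stand. 90 mm (own y) by 48 mm (own x) by 16 mm thick, bare steel, about 0.5 kg. Origin at the centre of its underside, z out of its upper face; the two dark dots on the upper face are only marks.
- base_plate: The same kind of plate, lying loose and flat in the shallow white tray, not always straight or central in it. 90 mm (own y) by 48 mm (own x) by 16 mm thick, bare steel, about 0.5 kg. Origin at the centre of its underside, z out of its upper face; the two dark dots on the upper face are only marks.
- roller_tray: Grey two-compartment tray, fixed: 244 mm (own x) by 130 mm (own y) by 22 mm high; walls, floor and middle partition 4 mm thick. The compartments, 116 by 122 mm inside, are centred at own x = -60 and +60 mm; one roller fits in each, lying along own y. Origin at the centre of the underside.
- plate_tray: Shallow white one-compartment tray, fixed: 130 mm (own x) by 150 mm (own y) by 14 mm high, walls and floor 5 mm. Origin at the centre of the underside.
- mouse: Bystander: grey computer mouse 110 by 60 by 30 mm.
- v_block: Bystander: steel V-block 60 by 70 by 47 mm, behind the stand.
- plug_gauge: Bystander: black-handled plug gauge 145 mm long, 22 mm thick, lying near the robot.
- micrometer_case: Bystander: closed dark blue case 120 by 55 by 30 mm, near the robot.
- loupe: Bystander: metal standing loupe, 44 mm diameter, 50 mm tall.
- note_block: Bystander: white note block 140 by 100 by 18 mm, between the robot and the trays.
Not all that is in view belongs to the job. Leave any orange look-alike of the roller_a alone. Leave any turquoise look-alike of the roller_b alone.

How it is judged:
By the outcome, as a careful person would: the job done as asked, in the order asked, and still so for the second after the job is handed in, with the robot touching nothing.
It also fails if it takes over 64 s, if anything falls off the work surface, if the arm or the gripper's body presses on something with over 40 N, if the wrist force passes 120 N, or if a joint passes its speed limit or range.

## Working session

There is one attempt and no reset: what is moved stays moved. The work goes in short steps, Python scripts to look and compute and a tool call to move; the robot and the scene stay as the last step left them, time stands still between calls to the robot, and variables do not carry over. Pictures are saved under pics/ and viewed, at most 10 in all, crops included, and the job is handed in when it is done.

Besides the shell and the picture viewer there is one more tool, called after "Request:" by a JSON object that holds its "method" and its "body", one argument or row to a line. apply_moves: Moves the arm, as the interface text tells. Its arguments: {"type":"object","properties":{"plan":{"type":"array"},"grip_force":{"type":"number"}},"required":["plan"]}

```bash
ls; mkdir -p pics; python3 - <<'E'
from station import env
import cv2,numpy as np
for n in ("scene","top"):
    c=env.read_camera(n); np.savez(f"{n}.npz",**c)
    cv2.imwrite(f"pics/{n}1.png",cv2.resize(c["pixels"][:,:,::-1],None,fx=1.5,fy=1.5))
    print(n,c["K"].tolist(),(-c["R"].T@c["t"]).round(3),c["R"].round(3).tolist())
s=env.state();print(s["time"],s["tcp_pos"],s["eef_rot"],env.grip_depth,s["gripper_width"])
E
```

```text
pics
scene [[369.04164256165166, 0.0, 259.80369751775487], [0.0, 369.04164256165166, 193.0701997802831], [0.0, 0.0, 1.0]] [1.364 0.226 0.712] [[-0.17, 0.985, -0.018], [0.595, 0.088, -0.799], [-0.786, -0.146, -0.601]]
top [[418.2522448100726, 0.0, 263.63045255352546], [0.0, 418.2522448100726, 187.57529599549494], [0.0, 0.0, 1.0]] [0.403 0.059 1.225] [[0.017, -1.0, -0.002], [-0.991, -0.016, -0.136], [0.136, 0.004, -0.991]]
0.1 [0.27048163 0.56320184 0.23077069] [[-9.01387371e-01  4.33013227e-01 -5.93339358e-04]
 [ 4.33013605e-01  9.01386961e-01 -8.73991019e-04]
 [ 1.56378690e-04 -1.04472848e-03 -9.99999442e-01]] -0.0187 0.08536346447843612
```

View pics/scene1.png

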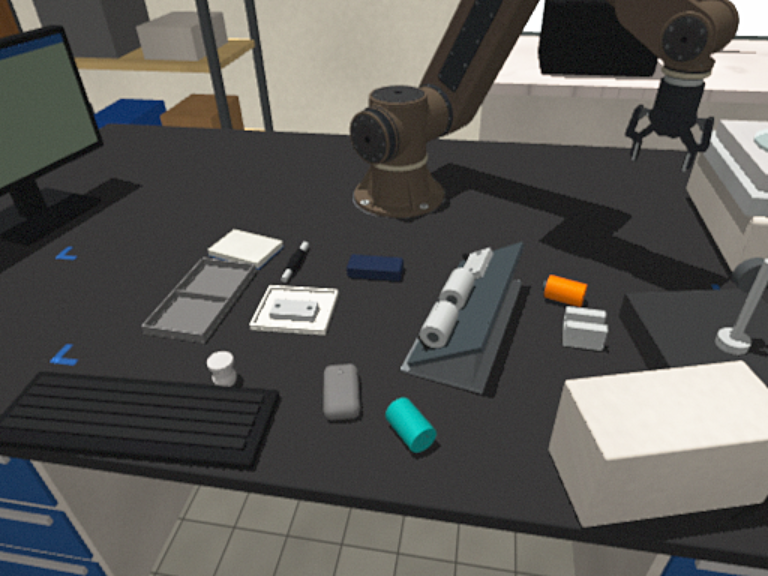

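View pics/top1.png

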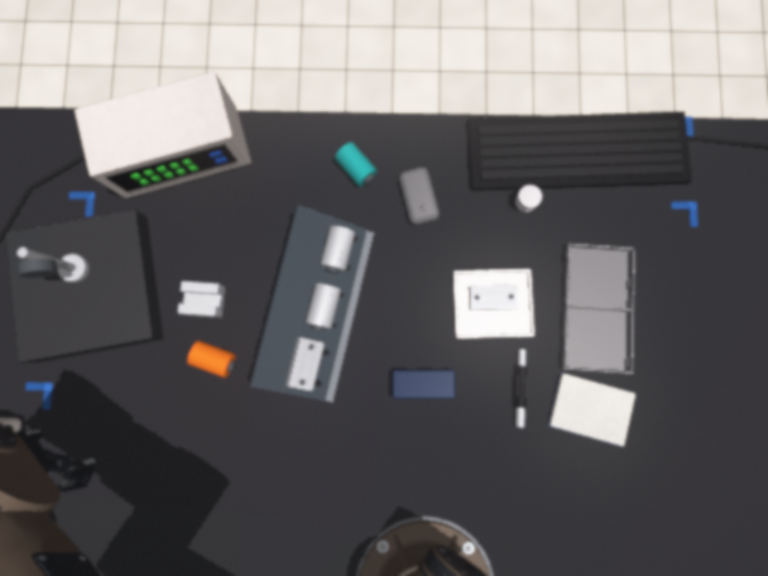

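The top view (1.5x scale) shows rollers at (338,248) and (323,305), the plate at (307,363), the white tray at (494,303) with its base plate at (493,297), and the grey tray at (599,308). Uphill on the stand is to the left, which is +y. The orange and turquoise look-alikes lie off the stand.

```bash
cat > h.py <<'E'
import numpy as np, cv2
def cloud(c):
    K,R,t,z=c["K"],c["R"],c["t"],c["z_map"].astype(float)
    v,u=np.indices(z.shape)
    P=np.stack([(u-K[0,2])/K[0,0]*z,(v-K[1,2])/K[1,1]*z,z],-1)
    W=(P-t)@R
    W[z<=0]=np.nan
    return W
def rect(p):
    (cx,cy),(w,h),a=cv2.minAreaRect((p[:,:2]*1000).astype(np.float32))
    return np.round([cx,cy,w,h,a],1)
E
python3 - <<'E'
from h import *
from station import env
print([a for a in dir(env) if a[0]!='_'])
for n in ("top","scene"):
    c=np.load(n+".npz"); W=cloud(c); g=cv2.cvtColor(c["pixels"],cv2.COLOR_RGB2HSV).astype(int)
    X,Y,Z=W[...,0],W[...,1],W[...,2]
    print(n,"bench z",np.nanmedian(Z[(X>.35)&(X<.8)&(abs(Y)<.3)&(Z<.008)]))
    # stand region
    st=(X>.4)&(X<.85)&(Y>.08)&(Y<.36)&(Z>.02)&(Z<.2)&(g[...,1]<110)
    pts=W[st]
    rng=np.random.default_rng(0);best=0
    for _ in range(800):
        a=pts[rng.choice(len(pts),3,False)];nn=np.cross(a[1]-a[0],a[2]-a[0]);l=np.linalg.norm(nn)
        if l<1e-5: continue
        nn=nn/l; nn*=np.sign(nn[2]) or 1
        if abs(nn[2]-.848)>.06: continue
        m=abs((pts-a[0])@nn)<.003
        if m.sum()>best: best=m.sum();B=m
    q=pts[B];cen=q.mean(0);nn=np.linalg.svd(q-cen)[2][2];nn*=np.sign(nn[2])
    print("plane n",nn.round(4),"slope",np.degrees(np.arccos(nn[2])).round(1),"z0",cen.round(4),len(q))
    up=-np.array([nn[0],nn[1],0]);up/=np.linalg.norm(up);sy=np.cross([0,0,1],up);us=np.cross(sy,nn)
    print("yaw",np.degrees(np.arctan2(up[1],up[0])))
    L=np.stack([(pts-cen)@us,(pts-cen)@sy,(pts-cen)@nn],1)
    on=abs(L[:,2])<.003
    print("board rect",cv2.minAreaRect((L[on][:,:2]*1000).astype(np.float32)))
    hi=L[:,2]>.01
    # cluster highs in image
    M=np.zeros(st.shape,np.uint8);M[st]=hi.astype(np.uint8)
    k,lab,s,_=cv2.connectedComponentsWithStats(M)
    idx=lab[st]
    for i in range(1,k):
        if s[i,4]>60:
            p=L[idx==i];print(s[i],"L lo/hi",np.percentile(p,[3,97],axis=0).round(4).tolist(),"ctr",(cv2.minAreaRect((p[:,:2]*1000).astype(np.float32))))
    print("cen",cen,"us",us,"sy",sy)
    for nm,m in (("gt",(X>.35)&(X<.85)&(Y<-.1)&(Y>-.45)&(Z>.010)&(Z<.03)),):
        k,lab,s,_=cv2.connectedComponentsWithStats(m.astype(np.uint8))
        for i in range(1,k):
            if s[i,4]>60: print(nm,s[i],rect(W[lab==i]),np.percentile(Z[lab==i],[5,50,95]).round(4))
E
```

```text
['IKError', 'grip_depth', 'read_camera', 'sign_off', 'state']
top bench z -0.0006680489679998577
plane n [-0.1114 -0.5189  0.8475] slope 32.1 z0 [0.5424 0.2264 0.0727] 3233
yaw 77.88293300194363
board rect ((-13.677093505859375, -47.76934814453125), (151.47164916992188, 406.1554870605469), 0.009113213047385216)
[214 150  24  32 516] L lo/hi [[-0.0498, -0.1225, 0.0192], [-0.0027, -0.0465, 0.0498]] ctr ((-29.38612937927246, -84.40479278564453), (56.63967514038086, 82.52904510498047), 0.34676769375801086)
[204 189  25  32 521] L lo/hi [[-0.0495, -0.0126, 0.0223], [-0.0026, 0.0618, 0.05]] ctr ((-29.491077423095703, 26.12848472595215), (81.67930603027344, 58.10007095336914), 88.6949234008789)
[195 225  25  21 346] L lo/hi [[-0.053, 0.0885, 0.0124], [-0.0022, 0.1383, 0.024]] ctr ((-29.556150436401367, 114.0479965209961), (54.07448196411133, 58.24171447753906), 89.8629379272461)
cen [0.54235689 0.22644612 0.07270986] us [0.17790894 0.82866667 0.53071646] sy [-0.97772075  0.20990981  0.        ]
gt [ 320   95  119   32 3248] [ 806.3 -275.2   92.1  350.3    0.9] [0.0135 0.0206 0.026 ]
gt [375
[... 715 characters left out ...]
0.0933, 0.0119], [-0.0175, 0.1614, 0.0479]] ctr ((-44.52904510498047, 40.82708740234375), (274.9927978515625, 58.4288444519043), 89.78795623779297)
cen [0.57966189 0.23213727 0.08146672] us [0.17624748 0.83219478 0.5257268 ] sy [-0.97830058  0.20719069  0.        ]
gt [  94  164   86   63 1005] [ 500.7 -324.3  147.3  304.2   87.3] [0.0111 0.0172 0.0222]
gt [187 168  15  20 122] [ 399.2 -178.1   22.6   96.6   87.8] [0.0116 0.0186 0.0228]
gt [166 191  45  29 165] [ 535.8 -150.7  134.7  104.2    1.4] [0.0105 0.0125 0.0148]
gt [179 199  27  15 287] [ 546.4 -135.1   54.2   69.3    1.6] [0.013  0.0201 0.0224]
gt [  33  246  146   40 3231] [ 787.8 -275.   124.3  349.8    0. ] [0.0164 0.0229 0.0255]
```

```bash
python3 - <<'E'
from h import *
from station import env
from scipy.optimize import least_squares
D={n:[env.read_camera(n) for _ in range(4)] for n in ("top","scene")}
yaw=np.radians(77.95);th=np.radians(32)
up=np.array([np.cos(yaw),np.sin(yaw),0]);sy=np.cross([0,0,1],up)
us=up*np.cos(th)+np.array([0,0,np.sin(th)]);nn=np.cross(us,sy)
print("us",us.round(4),"sy",sy.round(4),"n",nn.round(4))
O=np.array([.517+.003,.2137+.004,.066])
for n in D:
    c=dict(D[n][0]); zs=np.stack([d["z_map"] for d in D[n]]);c["z_map"]=np.median(zs,0);W=cloud(c)
    np.savez(n+"_avg.npz",**c)
    print(n,"noise",np.std(zs,0)[150:250,150:300].mean())
    c["pixels"]=np.asarray(c["pixels"])
    L=np.stack([(W-O)@us,(W-O)@sy,(W-O)@nn],-1)
    b=(abs(L[...,0]+.01)<.08)&(abs(L[...,1])<.19)&(L[...,2]>-.03)&(L[...,2]<.07)
    # board level at left part (uphill of parts) 
    m=b&(L[...,0]>.02)&(L[...,0]<.05)&(abs(L[...,1])<.15)&(abs(L[...,2])<.02)
    n0=np.median(L[m][:,2]);on=b&(abs(L[...,2]-n0)<.004)
    print(" board n0",n0.round(4),"us rng",np.percentile(L[on][:,0],[.5,99.5]).round(4),"sy",np.percentile(L[on][:,1],[.5,99.5]).round(4))
    for k in (-.11,0,.11):
        m=b&(abs(L[...,1]-k)<.054)&(L[...,2]-n0>.009)&(L[...,0]<.03)&(L[...,0]>-.08)
        lab=cv2.connectedComponentsWithStats(m.astype(np.uint8))
        i=1+np.argmax(lab[2][1:,4]);p=L[lab[1]==i]
        ctr=cv2.minAreaRect((p[:,:2]*1000).astype(np.float32))
        e=np.percentile(p,[1,99],axis=0);
        s="bay %g n=%d us %s sy %s h %s"%(k,len(p),e[:,0].round(4),e[:,1].round(4),(e[:,2]-n0).round(4))
        q=p[(p[:,2]-n0>.02)&(abs(p[:,1]-(e[:,1].mean()))<.03)]
        if len(q)>100:
            r=least_squares(lambda x:np.hypot(q[:,0]-x[0],q[:,2]-x[1])-.024,[-.015,n0+.024],loss="soft_l1",f_scale=.002).x
            s+=" axis us %.4f h %.4f"%(r[0],r[1]-n0)
        print(" ",s,ctr[0],ctr[1],ctr[2])
    X,Y,Z=W[...,0],W[...,1],W[...,2]
    m=(X>.48)&(X<.6)&(Y<-.07)&(Y>-.2)&(Z>.0155)&(Z<.03)
    l=cv2.connectedComponentsWithStats(m.astype(np.uint8));i=1+np.argmax(l[2][1:,4]);p=W[l[1]==i]
    print(" base plate",len(p),rect(p),"mean",p.mean(0).round(4),np.degrees(np.arctan2(*np.linalg.svd(p[:,:2]-p[:,:2].mean(0))[2][0][::-1])))
    # white tray by colour
    g=c["pixels"].astype(int)
    for nm,mm,lo,hi in (("wt",(X>.44)&(X<.64)&(Y<-.03)&(Y>-.24)&(Z<.035)&(g.min(-1)>110),0,0),("gt",(X>.38)&(X<.7)&(Y<-.24)&(Y>-.42)&(Z>.014)&(Z<.035)&(g.max(-1)<200),0,0)):
        l=cv2.connectedComponentsWithStats(mm.astype(np.uint8));i=1+np.argmax(l[2][1:,4]);p=W[l[1]==i]
        print(" ",nm,len(p),rect(p),np.percentile(p,[1,99],axis=0).round(4).tolist())
    cr=c["pixels"][:,:,::-1]
    cr=cr[165:265,280:440] if n=="top" else cr[150:240,80:240]
    cv2.imwrite(f"pics/{n}_tr.png",cv2.resize(cr,None,fx=5,fy=5,interpolation=cv2.INTER_CUBIC))
E
```

```text
us [0.177  0.8294 0.5299] sy [-0.978   0.2088  0.    ] n [-0.1106 -0.5182  0.848 ]
top noise 0.009716339
 board n0 -0.0013 us rng [-0.0731  0.0695] sy [-0.1665  0.1703]
  bay -0.11 n=519 us [-0.0413  0.0121] sy [-0.1441 -0.0633] h [0.0164 0.0491] axis us -0.0122 h 0.0238 (-16.194488525390625, -104.00321960449219) (82.05538940429688, 57.87087631225586) 89.78132629394531
  bay 0 n=523 us [-0.042   0.0125] sy [-0.0341  0.0451] h [0.018  0.0492] axis us -0.0119 h 0.0238 (-15.115673065185547, 5.927989959716797) (81.62049865722656, 56.12047576904297) 89.65753173828125
  bay 0.11 n=606 us [-0.0414  0.0134] sy [0.0678 0.1557] h [0.0101 0.0282] (-15.964824676513672, 111.6904067993164) (59.29263687133789, 89.74806213378906) 0.2801498770713806
 base plate 515 [ 542.2 -125.5   47.6   90.4    3.2] mean [ 0.5421 -0.1249  0.0199] 92.27039797597465
  wt 2480 [ 532.1 -129.2  136.6  158.7    1.1] [[0.4639, -0.2061, -0.0025], [0.5998, -0.0514, 0.0221]]
  gt 531 [ 525.1 -329.4  130.7  244.3   86.9] [[0.4016, -0.3981, 0.0142], [0.6472, -0.2599, 0.0229]]
scene noise 0.009351884
 board n0 -0.0008 us rng [-
[... 219 characters left out ...]
4) 88.64657592773438
  bay 0 n=397 us [-0.0397  0.0131] sy [-0.0391  0.0353] h [0.0101 0.048 ] axis us -0.0112 h 0.0238 (-14.247526168823242, -1.4253349304199219) (75.62622833251953, 55.96487045288086) 88.84735107421875
  bay 0.11 n=206 us [-0.0416  0.0137] sy [0.0634 0.1524] h [0.0093 0.0273] (-14.354825973510742, 107.71137237548828) (56.91046142578125, 90.20530700683594) 0.8703303337097168
 base plate 337 [ 545.6 -125.3   50.1   90.1    2.8] mean [ 0.5484 -0.1241  0.0203] 92.86700915001101
  wt 1433 [ 523.  -131.2  155.3  160.     2.1] [[0.4479, -0.2029, -0.0009], [0.6014, -0.0506, 0.0218]]
  gt 558 [ 516.  -328.3  133.7  271.9   86.1] [[0.3848, -0.3979, 0.0141], [0.6528, -0.2588, 0.0228]]
```

View pics/top_tr.png

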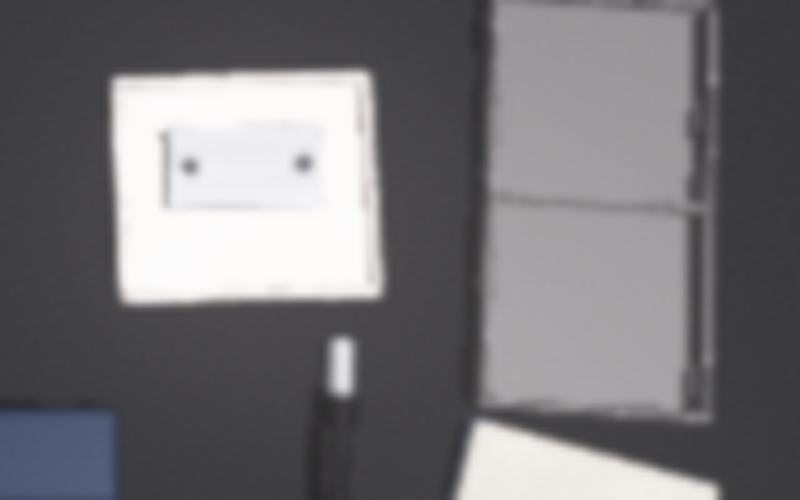

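The crop shows the base plate's dots at crop (190,166) and (304,163). The two cameras disagree by about 4 mm in x, so I'll refine with the dots and barrel ends, and work out the first move.

```bash
cat >> h.py <<'E'
yaw=np.radians(77.95);th=np.radians(32)
up=np.array([np.cos(yaw),np.sin(yaw),0]);sy=np.cross([0,0,1],up)
us=up*np.cos(th)+np.array([0,0,np.sin(th)]);nn=np.cross(us,sy)
O=np.array([.520,.2177,.066])
def ray(c,uv,p0,n):
    d=c["R"].T@np.linalg.inv(c["K"])@np.array([uv[0],uv[1],1.]);C=-c["R"].T@c["t"]
    return C+d*((p0-C)@n)/(d@n)
def proj(c,X):
    p=c["K"]@(c["R"]@X+c["t"]);return p[:2]/p[2]
def dot(c,X,r=4):
    g=255-cv2.GaussianBlur(np.asarray(c["pixels"]).astype(np.float32).mean(-1),(0,0),.6)
    u,v=proj(c,X).round().astype(int)
    for _ in range(2):
        w=g[v-r:v+r+1,u-r:u+r+1];w=np.clip(w-np.percentile(w,60),0,None)
        a,b=np.indices(w.shape)-r;w=w*(a**2+b**2<=9 if _ else 1)
        du,dv=(w*b).sum()/w.sum(),(w*a).sum()/w.sum()
        if not _: k=np.unravel_index(np.argmax(g[v-r:v+r+1,u-r:u+r+1]),w.shape);u+=k[1]-r;v+=k[0]-r
    return np.array([u+du,v+dv])
from scipy.spatial.transform import Rotation as Ro
def go(s,R,T):
    R0=np.array(s["eef_rot"]);d=R0.T@(np.array(T)-s["tcp_pos"]);w=Ro.from_matrix(R0.T@R).as_rotvec()/(np.pi/2)
    print("xyz",d.round(4),"twist",w.round(4))
E
python3 - <<'E'
from h import *
from station import env
for n in ("top","scene"):
    c=dict(np.load(n+"_avg.npz"));W=cloud(c)
    L=np.stack([(W-O)@us,(W-O)@sy,(W-O)@nn],-1)
    for k in (-.11,0):
        m=(abs(L[...,1]-k)<.054)&(L[...,2]>.036)&(L[...,2]<.06)&(abs(L[...,0]+.012)<.03)
        print(n,k,np.percentile(L[m][:,1],[1,99]).round(4),m.sum())
    def pair(p0,nrm,a,b):
        D=[ray(c,dot(c,x),p0,nrm) for x in (a,b)]
        return D
    p0=O+nn*.015
    if n=="top": uvs=[((311/1.5,347/1.5),(302.5/1.5,381/1.5)),((280+190/5,165+166/5),(280+304/5,165+163/5))]
    for j,(p0,nr) in enumerate(((O+nn*.015,nn),(np.array([0,0,.021]),np.array([0,0,1.])))):
        if n=="top":
            g=[ray(c,uv,p0,nr) for uv in uvs[j]]
            if j==0: G=[g]
            else: G.append(g)
        D=pair(p0,nr,*G[j]);mid=(D[0]+D[1])/2;d=D[1]-D[0]
        print(n,"plate dots mid",mid.round(4),"sep",np.linalg.norm(d).round(4),"ang",np.degrees(np.arctan2(d[1],d[0])).round(2),"loc",((mid-O)@us).round(4),((mid-O)@sy).round(4),"d",(d@us).round(4),(d@sy).round(4))
s=env.state();R=np.stack([sy,us,-nn],1)
A=O+us*(-.0118)+nn*(.024-.001)+sy*.001
print("axis mid",A); go(s,R,A+.0187*-nn+.16*nn)
E
```

```text
top -0.11 [-0.1442 -0.0713] 351
top 0 [-0.0341  0.0383] 365
top plate dots mid [0.407  0.2238 0.0727] sep 0.0656 ang 167.57 loc -0.0115 0.1117 d 0.0005 0.0656
top plate dots mid [ 0.5423 -0.1257  0.021 ] sep 0.0659 ang -87.53 loc -0.3047 -0.0935 d -0.0541 -0.0165
scene -0.11 [-0.1484 -0.0753] 228
scene 0 [-0.0392  0.0354] 184
scene plate dots mid [0.3622 0.2065 0.0563] sep 0.0488 ang 152.1 loc -0.0423 0.152 d 0.0155 0.0463
scene plate dots mid [ 0.5432 -0.1255  0.021 ] sep 0.0656 ang -87.65 loc -0.3044 -0.0943 d -0.0539 -0.0163
axis mid [0.51438847 0.19620271 0.07925206]
xyz [-0.3963 -0.2982  0.0322] twist [-0.3539  0.0422 -0.1472]
```

Request:
{"method": "apply_moves", "body": {
  "plan": [
    {"xyz":[-0.396,-0.298,0.032],"twist":[-0.354,0.042,-0.147],"gripper":1},
    {"xyz":[-0.396,-0.298,0.032],"twist":[-0.354,0.042,-0.147],"gripper":1},
    {"xyz":[-0.396,-0.298,0.032],"twist":[-0.354,0.042,-0.147],"gripper":1},
    {"xyz":[-0.396,-0.298,0.032],"twist":[-0.354,0.042,-0.147],"gripper":1},
    {"xyz":[-0.396,-0.298,0.032],"twist":[-0.354,0.042,-0.147],"gripper":1},
    {"xyz":[-0.396,-0.298,0.032],"twist":[-0.354,0.042,-0.147],"gripper":1},
    {"xyz":[-0.396,-0.298,0.032],"twist":[-0.354,0.042,-0.147],"gripper":1},
    {"xyz":[-0.396,-0.298,0.032],"twist":[-0.354,0.042,-0.147],"gripper":1}
  ],
  "grip_force": 40
}}

```text
time: 1.17
tcp_pos: [0.3636, 0.3814, 0.2163]
eef_rot: [[-0.978, 0.185, 0.101], [0.21, 0.837, 0.506], [0.009, 0.516, -0.857]]
force: [0.9, -0.1, 0.0]
gripper_width: 0.0851
finger_force: 0.0
```

```bash
cat >> h.py <<'E'
Rs=np.stack([sy,us,-nn],1)
def flat(a):
    a=np.radians(a);x=np.array([np.cos(a),np.sin(a),0]);z=np.array([0,0,-1.]);return np.stack([x,np.cross(z,x),z],1)
def bay(k,h,du=0): return O+us*(-.0118+du)+nn*(h-.001)+sy*k   # tcp point at height h over slope
def st():
    from station import env
    s=env.state();print("t",round(s["time"],2),"tcp",np.round(s["tcp_pos"],4),"q",np.round(s["joint_positions"],2),"F",np.round(s["force"],1),"w",round(s["gripper_width"],4),"ff",s["finger_force"]);return s
E
python3 -c "
from h import *
s=st();go(s,Rs,bay(0,.165));go(s,Rs,bay(0,.003))"
```

```text
t 1.17 tcp [0.3636 0.3814 0.2163] q [ 0.48  0.28  2.09  0.84  0.57 -1.55] F [ 0.9 -0.1  0. ] w 0.0851 ff 0.0
xyz [-0.1877 -0.2    -0.102 ] twist [-0.0107 -0.0045 -0.004 ]
xyz [-0.1888 -0.1973  0.0599] twist [-0.0107 -0.0045 -0.004 ]
```

Request:
{"method": "apply_moves", "body": {
  "plan": [
    {"xyz":[-0.188,-0.2,-0.102],"twist":[-0.011,-0.004,-0.004],"gripper":1},
    {"xyz":[-0.188,-0.2,-0.102],"twist":[-0.011,-0.004,-0.004],"gripper":1},
    {"xyz":[-0.188,-0.2,-0.102],"twist":[-0.011,-0.004,-0.004],"gripper":1},
    {"xyz":[-0.188,-0.2,-0.102],"twist":[-0.011,-0.004,-0.004],"gripper":1},
    {"xyz":[-0.188,-0.2,-0.102],"twist":[-0.011,-0.004,-0.004],"gripper":1},
    {"xyz":[-0.188,-0.2,-0.102],"twist":[-0.011,-0.004,-0.004],"gripper":1},
    {"xyz":[-0.188,-0.2,-0.102],"twist":[-0.011,-0.004,-0.004],"gripper":1},
    {"xyz":[-0.188,-0.2,-0.102],"twist":[-0.011,-0.004,-0.004],"gripper":1}
  ]
}}

```text
time: 1.83
tcp_pos: [0.5033, 0.1177, 0.1985]
eef_rot: [[-0.977, 0.182, 0.113], [0.215, 0.83, 0.515], [-0.0, 0.527, -0.85]]
force: [-0.5, 0.7, -0.1]
gripper_width: 0.0854
finger_force: 0.0
```

```bash
python3 -c "
from h import *
s=st();go(s,Rs,bay(0,.165));go(s,Rs,bay(0,.003))"
```

```text
t 1.83 tcp [0.5033 0.1177 0.1985] q [-0.17  0.38  2.    0.75  0.89 -2.04] F [-0.5  0.7 -0.1] w 0.0854 ff 0.0
xyz [0.0045 0.0039 0.002 ] twist [-0.0022  0.0021 -0.0032]
xyz [0.0051 0.0045 0.164 ] twist [-0.0022  0.0021 -0.0032]
```

Request:
{"method": "apply_moves", "body": {
  "plan": [
    {"xyz":[0,0,0.03],"twist":[0,0,0],"gripper":1},
    {"xyz":[0,0,0.06],"twist":[0,0,0],"gripper":1},
    {"xyz":[0,0,0.08],"twist":[0,0,0],"gripper":1},
    {"xyz":[0,0,0.09],"twist":[0,0,0],"gripper":1}
  ]
}}

```text
time: 2.17
tcp_pos: [0.5089, 0.1704, 0.1205]
eef_rot: [[-0.978, 0.18, 0.106], [0.209, 0.83, 0.517], [0.005, 0.527, -0.85]]
force: [-0.3, -0.2, 0.5]
gripper_width: 0.0857
finger_force: 0.0
```

```bash
python3 -c "
from h import *
s=st();go(s,Rs,bay(0,.165));go(s,Rs,bay(0,.003))"
```

```text
t 2.17 tcp [0.5089 0.1704 0.1205] q [-0.06  0.52  2.05  0.92  0.71 -2.17] F [-0.3 -0.2  0.5] w 0.0857 ff 0.0
xyz [-0.0007  0.0003 -0.092 ] twist [-0.002  -0.0025 -0.0017]
xyz [-0.0013  0.0008  0.07  ] twist [-0.002  -0.0025 -0.0017]
```

Request:
{"method": "apply_moves", "body": {
  "plan": [
    {"xyz":[-0.001,0,0.03],"twist":[0,0,0],"gripper":1},
    {"xyz":[-0.001,0,0.05],"twist":[0,0,0],"gripper":1},
    {"xyz":[-0.001,0,0.062],"twist":[0,0,0],"gripper":1},
    {"xyz":[-0.001,0,0.069],"twist":[0,0,0],"gripper":1},
    {"xyz":[-0.001,0,0.069],"twist":[0,0,0],"gripper":1}
  ]
}}

```text
time: 2.58
tcp_pos: [0.5176, 0.2055, 0.0631]
eef_rot: [[-0.978, 0.179, 0.107], [0.209, 0.83, 0.517], [0.003, 0.528, -0.849]]
force: [0.0, -0.1, -0.1]
gripper_width: 0.0852
finger_force: 0.0
```

```bash
python3 -c "
from h import *
import cv2
from station import env
s=st();go(s,Rs,bay(0,.003))
c=env.read_camera('scene');cv2.imwrite('pics/g1.png',cv2.resize(c['pixels'][120:280,230:390,::-1],None,fx=3.7,fy=3.7))"
```

```text
t 2.58 tcp [0.5176 0.2055 0.0631] q [ 0.02  0.64  2.05  1.09  0.62 -2.31] F [ 0.  -0.1 -0.1] w 0.0852 ff 0.0
xyz [0.0002 0.0002 0.0021] twist [-0.0016 -0.0019 -0.001 ]
```

View pics/g1.png

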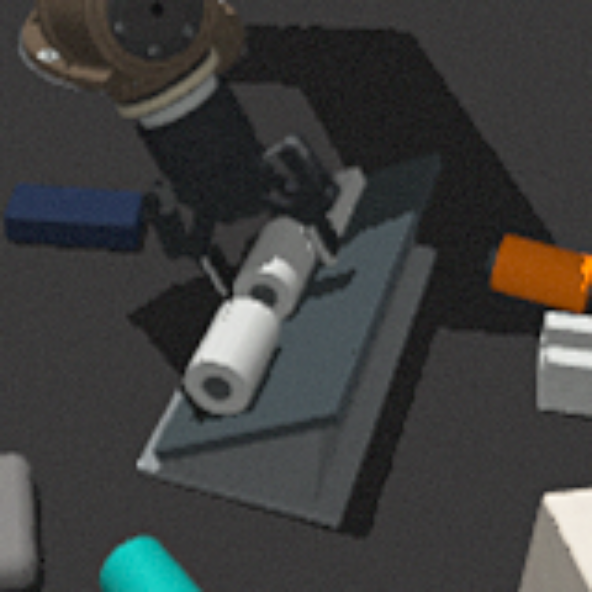

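The fingers straddle the middle roller, at about (210,270) and (325,240) in the crop, clear of the posts. Closing now.

Request:
{"method": "apply_moves", "body": {
  "plan": [
    {"xyz":[0,0,0],"twist":[0,0,0],"gripper":0.3},
    {"xyz":[0,0,0],"twist":[0,0,0],"gripper":0.3},
    {"xyz":[0,0,0],"twist":[0,0,0],"gripper":0.3},
    {"xyz":[0,0,0],"twist":[0,0,0],"gripper":0.3},
    {"xyz":[0,0,0],"twist":[0,0,0],"gripper":0.3},
    {"xyz":[0,0,0],"twist":[0,0,0],"gripper":0.3}
  ],
  "grip_force": 50
}}

```text
time: 3.13
tcp_pos: [0.5181, 0.2045, 0.0647]
eef_rot: [[-0.978, 0.179, 0.11], [0.21, 0.83, 0.517], [0.001, 0.528, -0.849]]
force: [-2.4, -5.4, 9.2]
gripper_width: 0.0466
finger_force: 49.6
```

Request:
{"method": "apply_moves", "body": {
  "plan": [
    {"xyz":[0,0,-0.02],"twist":[0,0,0],"gripper":0.3},
    {"xyz":[0,0,-0.05],"twist":[0,0,0],"gripper":0.3},
    {"xyz":[0,0,-0.08],"twist":[0,0,0],"gripper":0.3},
    {"xyz":[0,0,-0.1],"twist":[0,0,0],"gripper":0.3}
  ]
}}

```text
time: 3.47
tcp_pos: [0.5066, 0.152, 0.1503]
eef_rot: [[-0.978, 0.179, 0.109], [0.21, 0.831, 0.515], [0.002, 0.527, -0.85]]
force: [0.4, 0.4, -4.1]
gripper_width: 0.0466
finger_force: 55.5
```

```bash
cat >> h.py <<'E'
TC=np.array([.526,-.3292,0]);ta=86.9
Rt=flat(ta);tx=Rt[:,1]
def comp(sgn,z): return TC+sgn*.060*tx+np.array([0,0,z])
E
python3 -c "
from h import *
s=st();print(comp(-1,0),comp(1,0));go(s,Rt,comp(-1,.13));go(s,Rt,comp(1,.13))"
```

```text
t 3.47 tcp [0.5066 0.152  0.1503] q [-0.1   0.46  2.03  0.85  0.77 -2.11] F [ 0.4  0.4 -4.1] w 0.0466 ff 55.5492103099823
[ 0.4660878  -0.32595527  0.        ] [ 0.5859122  -0.33244473  0.        ]
xyz [-0.0607 -0.4151 -0.2335] twist [ 0.2912 -0.25    0.8748]
xyz [-0.1792 -0.399  -0.2238] twist [ 0.2912 -0.25    0.8748]
```

Request:
{"method": "apply_moves", "body": {
  "plan": [
    {"xyz":[-0.061,-0.415,-0.234],"twist":[0.291,-0.25,0.875],"gripper":0.3},
    {"xyz":[-0.061,-0.415,-0.234],"twist":[0.291,-0.25,0.875],"gripper":0.3},
    {"xyz":[-0.061,-0.415,-0.234],"twist":[0.291,-0.25,0.875],"gripper":0.3},
    {"xyz":[-0.061,-0.415,-0.234],"twist":[0.291,-0.25,0.875],"gripper":0.3},
    {"xyz":[-0.061,-0.415,-0.234],"twist":[0.291,-0.25,0.875],"gripper":0.3},
    {"xyz":[-0.061,-0.415,-0.234],"twist":[0.291,-0.25,0.875],"gripper":0.3},
    {"xyz":[-0.061,-0.415,-0.234],"twist":[0.291,-0.25,0.875],"gripper":0.3},
    {"xyz":[-0.061,-0.415,-0.234],"twist":[0.291,-0.25,0.875],"gripper":0.3}
  ]
}}

```text
time: 4.13
tcp_pos: [0.478, -0.1806, 0.1346]
eef_rot: [[-0.395, 0.91, 0.123], [0.914, 0.376, 0.152], [0.092, 0.173, -0.981]]
force: [-0.6, 0.3, -5.1]
gripper_width: 0.0467
finger_force: 55.3
```

```bash
python3 -c "
from h import *
s=st();go(s,Rt,comp(-1,.13));go(s,Rt,comp(1,.13))"
```

```text
t 4.13 tcp [ 0.478  -0.1806  0.1346] q [-0.59  0.45  1.98  0.3   0.72 -1.22] F [-0.6  0.3 -5.1] w 0.0467 ff 55.34196496009827
xyz [-0.1285 -0.0663 -0.0191] twist [ 0.0955 -0.0832  0.2878]
xyz [-0.1818  0.0404 -0.0053] twist [ 0.0955 -0.0832  0.2878]
```

Request:
{"method": "apply_moves", "body": {
  "plan": [
    {"xyz":[-0.128,-0.066,-0.019],"twist":[0.096,-0.083,0.288],"gripper":0.3},
    {"xyz":[-0.128,-0.066,-0.019],"twist":[0.096,-0.083,0.288],"gripper":0.3},
    {"xyz":[-0.128,-0.066,-0.019],"twist":[0.096,-0.083,0.288],"gripper":0.3},
    {"xyz":[-0.128,-0.066,-0.019],"twist":[0.096,-0.083,0.288],"gripper":0.3},
    {"xyz":[-0.128,-0.066,-0.019],"twist":[0.096,-0.083,0.288],"gripper":0.3},
    {"xyz":[-0.128,-0.066,-0.019],"twist":[0.096,-0.083,0.288],"gripper":0.3},
    {"xyz":[-0.128,-0.066,-0.019],"twist":[0.096,-0.083,0.288],"gripper":0.3}
  ]
}}

```text
time: 4.72
tcp_pos: [0.4676, -0.3225, 0.1293]
eef_rot: [[0.046, 0.999, 0.001], [0.999, -0.046, 0.003], [0.003, 0.001, -1.0]]
force: [0.1, -0.4, -4.4]
gripper_width: 0.0463
finger_force: 55.3
```

```bash
python3 -c "
from h import *
from station import env
s=st();go(s,Rt,comp(-1,.012))
P=np.array(s['tcp_pos']);Rr=np.array(s['eef_rot'])
for n in ('top','scene'):
    c=env.read_camera(n);W=cloud(c);L=(W-P)@Rr   # tool coords
    m=(abs(L[...,0])<.06)&(abs(L[...,1])<.022)&(L[...,2]>-.07)&(L[...,2]<.03)
    p=L[m]; sel=abs(p[:,0])>.02
    print(n,len(p),np.percentile(p,[1,99],axis=0).round(4).tolist(), 'max tool z (lowest)',p[:,2].max().round(4))
    if n=='scene': cv2.imwrite('pics/g2.png',cv2.resize(c['pixels'][110:270,60:260,::-1],None,fx=3.7,fy=3.7))
"
```

```text
t 4.72 tcp [ 0.4676 -0.3225  0.1293] q [-0.72  0.54  1.81  0.    0.8  -0.68] F [ 0.1 -0.4 -4.4] w 0.0463 ff 55.29219567775726
xyz [-0.004  -0.0015  0.1173] twist [ 0.0005 -0.0022  0.005 ]
top 256 [[0.0089, -0.0204, -0.0436], [0.0478, 0.0216, -0.0025]] max tool z (lowest) 0.0025
scene 238 [[-0.0238, -0.0214, -0.0683], [0.0484, 0.0218, 0.0025]] max tool z (lowest) 0.0051
```

View pics/g2.png

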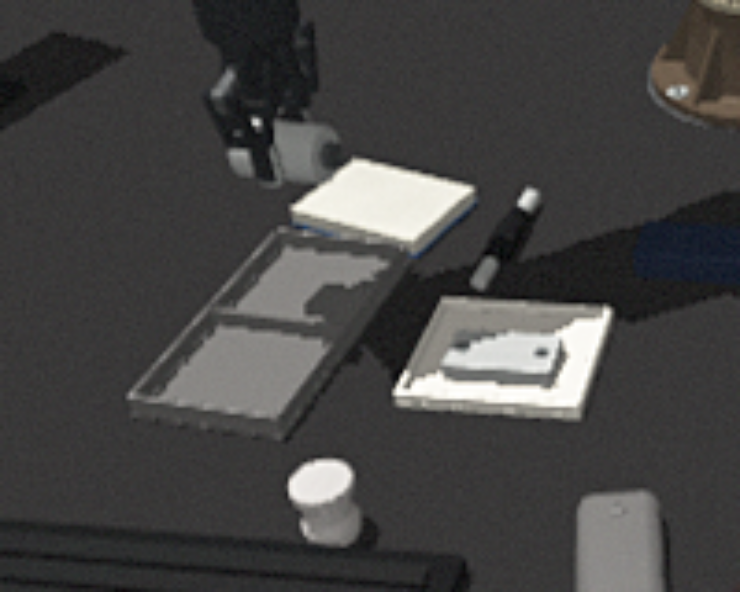

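The roller hangs level at (285,150) above the near compartment. Lowering it now.

Request:
{"method": "apply_moves", "body": {
  "plan": [
    {"xyz":[-0.002,-0.001,0.035],"twist":[0,-0.002,0.004],"gripper":0.3},
    {"xyz":[-0.002,-0.001,0.07],"twist":[0,-0.002,0.004],"gripper":0.3},
    {"xyz":[-0.002,-0.001,0.095],"twist":[0,-0.002,0.004],"gripper":0.3},
    {"xyz":[-0.002,-0.001,0.106],"twist":[0,-0.002,0.004],"gripper":0.3},
    {"xyz":[-0.002,-0.001,0.112],"twist":[0,-0.002,0.004],"gripper":0.3},
    {"xyz":[-0.002,-0.001,0.115],"twist":[0,-0.002,0.004],"gripper":0.3},
    {"xyz":[-0.002,-0.001,0.116],"twist":[0,-0.002,0.004],"gripper":0.3}
  ]
}}

```text
time: 5.4
tcp_pos: [0.4677, -0.3251, 0.0143]
eef_rot: [[0.054, 0.999, 0.002], [0.999, -0.054, -0.002], [-0.002, 0.002, -1.0]]
force: [0.2, 1.1, -5.2]
gripper_width: 0.0468
finger_force: 55.1
```

Request:
{"method": "apply_moves", "body": {
  "plan": [
    {"xyz":[0,0,0.001],"twist":[0,0,0],"gripper":0.3},
    {"xyz":[0,0,0.002],"twist":[0,0,0],"gripper":0.3},
    {"xyz":[0,0,0.003],"twist":[0,0,0],"gripper":0.3}
  ]
}}

```text
time: 5.65
tcp_pos: [0.4676, -0.3252, 0.0115]
eef_rot: [[0.054, 0.999, 0.002], [0.999, -0.054, -0.002], [-0.002, 0.003, -1.0]]
force: [0.8, -0.4, -4.8]
gripper_width: 0.0464
finger_force: 55.1
```

Request:
{"method": "apply_moves", "body": {
  "plan": [
    {"xyz":[0,0,0.001],"twist":[0,0,0],"gripper":0.3},
    {"xyz":[0,0,0.002],"twist":[0,0,0],"gripper":0.3},
    {"xyz":[0,0,0.002],"twist":[0,0,0],"gripper":0.3}
  ]
}}

```text
time: 5.9
tcp_pos: [0.4675, -0.3253, 0.01]
eef_rot: [[0.054, 0.999, 0.002], [0.999, -0.054, -0.002], [-0.002, 0.002, -1.0]]
force: [-3.0, 2.2, 11.1]
gripper_width: 0.0463
finger_force: 57.1
```

Request:
{"method": "apply_moves", "body": {
  "plan": [
    {"xyz":[0,0,-0.001],"twist":[0,0,0],"gripper":0.3},
    {"xyz":[0,0,-0.001],"twist":[0,0,0],"gripper":0.6},
    {"xyz":[0,0,-0.001],"twist":[0,0,0],"gripper":0.68},
    {"xyz":[0,0,-0.001],"twist":[0,0,0],"gripper":0.72},
    {"xyz":[0,0,-0.003],"twist":[0,0,0],"gripper":0.75},
    {"xyz":[0,0,-0.02],"twist":[0,0,0],"gripper":0.75},
    {"xyz":[0,0,-0.055],"twist":[0,0,0],"gripper":0.75},
    {"xyz":[0,0,-0.09],"twist":[0,0,0],"gripper":0.8}
  ]
}}

```text
time: 6.57
tcp_pos: [0.4666, -0.3245, 0.0988]
eef_rot: [[0.054, 0.999, -0.001], [0.999, -0.054, 0.001], [0.001, -0.001, -1.0]]
force: [-0.1, -0.6, -0.1]
gripper_width: 0.0682
finger_force: 0.0
```

```bash
python3 -c "
from h import *
from station import env
s=st();go(s,Rs,bay(-.11,.165))
c=env.read_camera('top');W=cloud(c)
m=(W[...,2]>.028)&(W[...,2]<.06)&(W[...,0]>.40)&(W[...,0]<.53)&(W[...,1]<-.26)&(W[...,1]>-.39)
print(m.sum(),rect(W[m]),W[m].mean(0),np.percentile(W[m][:,2],95))"
```

```text
t 6.57 tcp [ 0.4666 -0.3245  0.0988] q [-0.72  0.58  1.83 -0.    0.74 -0.67] F [-0.1 -0.6 -0.1] w 0.0682 ff 0.0
xyz [ 0.4315  0.1174 -0.0998] twist [-0.2938  0.2504 -0.8757]
332 [ 466.2 -311.    67.6   47.5   87.2] [ 0.46722233 -0.30808849  0.04468092] 0.052624066350345354
```

Request:
{"method": "apply_moves", "body": {
  "plan": [
    {"xyz":[0.431,0.117,-0.1],"twist":[-0.294,0.25,-0.876],"gripper":0.9},
    {"xyz":[0.431,0.117,-0.1],"twist":[-0.294,0.25,-0.876],"gripper":1},
    {"xyz":[0.431,0.117,-0.1],"twist":[-0.294,0.25,-0.876],"gripper":1},
    {"xyz":[0.431,0.117,-0.1],"twist":[-0.294,0.25,-0.876],"gripper":1},
    {"xyz":[0.431,0.117,-0.1],"twist":[-0.294,0.25,-0.876],"gripper":1},
    {"xyz":[0.431,0.117,-0.1],"twist":[-0.294,0.25,-0.876],"gripper":1},
    {"xyz":[0.431,0.117,-0.1],"twist":[-0.294,0.25,-0.876],"gripper":1},
    {"xyz":[0.431,0.117,-0.1],"twist":[-0.294,0.25,-0.876],"gripper":1}
  ]
}}

```text
time: 7.28
tcp_pos: [0.5694, -0.014, 0.1719]
eef_rot: [[-0.778, 0.605, 0.169], [0.622, 0.704, 0.342], [0.088, 0.371, -0.925]]
force: [0.9, 0.2, 0.5]
gripper_width: 0.0851
finger_force: 0.0
```

```bash
python3 -c "
from h import *
s=st();go(s,Rs,bay(-.11,.165));go(s,Rs,bay(-.11,.09))"
```

```text
t 7.28 tcp [ 0.5694 -0.014   0.1719] q [-0.31  0.46  1.86  0.54  0.83 -1.56] F [0.9 0.2 0.5] w 0.0851 ff 0.0
xyz [0.0437 0.1132 0.0205] twist [-0.0976  0.085  -0.2886]
xyz [0.0559 0.122  0.0939] twist [-0.0976  0.085  -0.2886]
```

Request:
{"method": "apply_moves", "body": {
  "plan": [
    {"xyz":[0.044,0.113,0.02],"twist":[-0.098,0.085,-0.289],"gripper":1},
    {"xyz":[0.044,0.113,0.02],"twist":[-0.098,0.085,-0.289],"gripper":1},
    {"xyz":[0.044,0.113,0.02],"twist":[-0.098,0.085,-0.289],"gripper":1},
    {"xyz":[0.044,0.113,0.02],"twist":[-0.098,0.085,-0.289],"gripper":1},
    {"xyz":[0.048,0.116,0.045],"twist":[-0.098,0.085,-0.289],"gripper":1},
    {"xyz":[0.052,0.119,0.07],"twist":[-0.098,0.085,-0.289],"gripper":1},
    {"xyz":[0.056,0.122,0.094],"twist":[-0.098,0.085,-0.289],"gripper":1}
  ]
}}

```text
time: 7.87
tcp_pos: [0.6162, 0.1371, 0.1333]
eef_rot: [[-0.977, 0.182, 0.112], [0.214, 0.829, 0.516], [0.001, 0.528, -0.849]]
force: [0.3, 0.3, -0.1]
gripper_width: 0.0852
finger_force: 0.0
```

```bash
python3 -c "
from h import *
s=st();go(s,Rs,bay(-.11,.09));go(s,Rs,bay(-.11,.007))"
```

```text
t 7.87 tcp [0.6162 0.1371 0.1333] q [-0.1   0.61  1.78  0.77  0.85 -2.01] F [ 0.3  0.3 -0.1] w 0.0852 ff 0.0
xyz [ 0.0009  0.0024 -0.0008] twist [-0.0011  0.0011 -0.0031]
xyz [0.0011 0.0025 0.0822] twist [-0.0011  0.0011 -0.0031]
```

Request:
{"method": "apply_moves", "body": {
  "plan": [
    {"xyz":[0,0.001,0.035],"twist":[0,0,-0.002],"gripper":1},
    {"xyz":[0,0.001,0.06],"twist":[0,0,-0.002],"gripper":1},
    {"xyz":[0,0.001,0.075],"twist":[0,0,-0.002],"gripper":1},
    {"xyz":[0,0.001,0.082],"twist":[0,0,-0.002],"gripper":1},
    {"xyz":[0,0.001,0.082],"twist":[0,0,-0.002],"gripper":1},
    {"xyz":[0,0.001,0.082],"twist":[0,0,-0.002],"gripper":1}
  ]
}}

```text
time: 8.37
tcp_pos: [0.6257, 0.1795, 0.0658]
eef_rot: [[-0.977, 0.179, 0.112], [0.211, 0.83, 0.517], [-0.001, 0.529, -0.849]]
force: [-0.2, 1.0, 0.2]
gripper_width: 0.0857
finger_force: 0.0
```

```bash
python3 -c "
from h import *
s=st();go(s,Rs,bay(-.11,.007))"
```

```text
t 8.37 tcp [0.6257 0.1795 0.0658] q [-0.03  0.72  1.79  0.88  0.74 -2.09] F [-0.2  1.   0.2] w 0.0857 ff 0.0
xyz [0.0013 0.0013 0.0019] twist [-0.0007  0.001  -0.001 ]
```

Grip, then lift, with a hold between to check the force.

Request:
{"method": "apply_moves", "body": {
  "plan": [
    {"xyz":[0,0.001,0.001],"twist":[0,0,0],"gripper":0.3},
    {"xyz":[0,0.001,0.001],"twist":[0,0,0],"gripper":0.3},
    {"xyz":[0,0.001,0.001],"twist":[0,0,0],"gripper":0.3},
    {"xyz":[0,0.001,0.001],"twist":[0,0,0],"gripper":0.3},
    {"xyz":[0,0.001,0.001],"twist":[0,0,0],"gripper":0.3},
    {"xyz":[0,0.001,0.001],"twist":[0,0,0],"gripper":0.3}
  ]
}}

```text
time: 8.87
tcp_pos: [0.626, 0.1806, 0.0659]
eef_rot: [[-0.977, 0.179, 0.113], [0.211, 0.83, 0.517], [-0.001, 0.529, -0.849]]
force: [-3.1, -4.7, 7.3]
gripper_width: 0.0464
finger_force: 50.0
```

Request:
{"method": "apply_moves", "body": {
  "plan": [
    {"xyz":[0,0,-0.02],"twist":[0,0,0],"gripper":0.3},
    {"xyz":[0,0,-0.05],"twist":[0,0,0],"gripper":0.3},
    {"xyz":[0,0,-0.08],"twist":[0,0,0],"gripper":0.3},
    {"xyz":[0,0,-0.1],"twist":[0,0,0],"gripper":0.3}
  ]
}}

```text
time: 9.2
tcp_pos: [0.6144, 0.1281, 0.1515]
eef_rot: [[-0.977, 0.179, 0.113], [0.211, 0.83, 0.516], [-0.001, 0.528, -0.849]]
force: [0.7, 0.2, -3.5]
gripper_width: 0.0465
finger_force: 54.0
```

```bash
python3 -c "
from h import *
s=st();go(s,Rt,comp(1,.13))"
```

```text
t 9.2 tcp [0.6144 0.1281 0.1515] q [-0.12  0.58  1.77  0.75  0.88 -1.99] F [ 0.7  0.2 -3.5] w 0.0465 ff 53.99790108203888
xyz [-0.0695 -0.3987 -0.2226] twist [ 0.2933 -0.2491  0.8741]
```

Request:
{"method": "apply_moves", "body": {
  "plan": [
    {"xyz":[-0.07,-0.399,-0.223],"twist":[0.293,-0.249,0.874],"gripper":0.3},
    {"xyz":[-0.07,-0.399,-0.223],"twist":[0.293,-0.249,0.874],"gripper":0.3},
    {"xyz":[-0.07,-0.399,-0.223],"twist":[0.293,-0.249,0.874],"gripper":0.3},
    {"xyz":[-0.07,-0.399,-0.223],"twist":[0.293,-0.249,0.874],"gripper":0.3},
    {"xyz":[-0.07,-0.399,-0.223],"twist":[0.293,-0.249,0.874],"gripper":0.3},
    {"xyz":[-0.07,-0.399,-0.223],"twist":[0.293,-0.249,0.874],"gripper":0.3},
    {"xyz":[-0.07,-0.399,-0.223],"twist":[0.293,-0.249,0.874],"gripper":0.3},
    {"xyz":[-0.07,-0.399,-0.223],"twist":[0.293,-0.249,0.874],"gripper":0.3}
  ]
}}

```text
time: 9.87
tcp_pos: [0.5935, -0.2051, 0.1341]
eef_rot: [[-0.394, 0.911, 0.124], [0.914, 0.375, 0.152], [0.091, 0.173, -0.981]]
force: [0.3, 0.9, -4.0]
gripper_width: 0.0463
finger_force: 53.9
```

```bash
python3 -c "
from h import *
s=st();go(s,Rt,comp(1,.13))"
```

```text
t 9.87 tcp [ 0.5935 -0.2051  0.1341] q [-0.52  0.59  1.69  0.26  0.84 -1.09] F [ 0.3  0.9 -4. ] w 0.0463 ff 53.944528698921204
xyz [-0.1138 -0.0554 -0.0162] twist [ 0.0959 -0.0827  0.2876]
```

Request:
{"method": "apply_moves", "body": {
  "plan": [
    {"xyz":[-0.114,-0.055,-0.016],"twist":[0.096,-0.083,0.288],"gripper":0.3},
    {"xyz":[-0.114,-0.055,-0.016],"twist":[0.096,-0.083,0.288],"gripper":0.3},
    {"xyz":[-0.114,-0.055,-0.016],"twist":[0.096,-0.083,0.288],"gripper":0.3},
    {"xyz":[-0.114,-0.055,-0.016],"twist":[0.096,-0.083,0.288],"gripper":0.3},
    {"xyz":[-0.114,-0.055,-0.016],"twist":[0.096,-0.083,0.288],"gripper":0.3},
    {"xyz":[-0.114,-0.055,-0.016],"twist":[0.096,-0.083,0.288],"gripper":0.3},
    {"xyz":[-0.114,-0.055,-0.016],"twist":[0.096,-0.083,0.288],"gripper":0.3}
  ]
}}

```text
time: 10.45
tcp_pos: [0.5879, -0.3291, 0.1293]
eef_rot: [[0.043, 0.999, 0.002], [0.999, -0.043, 0.003], [0.003, 0.002, -1.0]]
force: [-0.0, -0.3, -3.2]
gripper_width: 0.0467
finger_force: 53.9
```

```bash
python3 -c "
from h import *
from station import env
s=st();go(s,Rt,comp(1,.013))
c=env.read_camera('top');W=cloud(c)
m=(W[...,2]>.028)&(W[...,2]<.06)&(W[...,0]>.40)&(W[...,0]<.53)&(W[...,1]<-.26)&(W[...,1]>-.39)
print(m.sum(),rect(W[m]),W[m].mean(0),np.percentile(W[m][:,2],95))"
```

```text
t 10.45 tcp [ 0.5879 -0.3291  0.1293] q [-0.61  0.66  1.53  0.    0.95 -0.57] F [-0.  -0.3 -3.2] w 0.0467 ff 53.9193320274353
xyz [-0.0038 -0.0021  0.1163] twist [ 0.0014 -0.002   0.0068]
28 [ 482.8 -296.7   21.4   14.7   78.8] [ 0.48411545 -0.29720206  0.04198549] 0.05020534447331118
```

Request:
{"method": "apply_moves", "body": {
  "plan": [
    {"xyz":[-0.002,-0.001,0.035],"twist":[0,-0.002,0.006],"gripper":0.3},
    {"xyz":[-0.002,-0.001,0.07],"twist":[0,-0.002,0.006],"gripper":0.3},
    {"xyz":[-0.002,-0.001,0.095],"twist":[0,-0.002,0.006],"gripper":0.3},
    {"xyz":[-0.002,-0.001,0.108],"twist":[0,-0.002,0.006],"gripper":0.3},
    {"xyz":[-0.002,-0.001,0.114],"twist":[0,-0.002,0.006],"gripper":0.3},
    {"xyz":[-0.002,-0.001,0.117],"twist":[0,-0.002,0.006],"gripper":0.3},
    {"xyz":[-0.002,-0.001,0.118],"twist":[0,-0.002,0.006],"gripper":0.3}
  ]
}}

```text
time: 11.08
tcp_pos: [0.5878, -0.3321, 0.0123]
eef_rot: [[0.057, 0.998, 0.003], [0.998, -0.057, -0.002], [-0.002, 0.003, -1.0]]
force: [-0.1, -0.0, -3.4]
gripper_width: 0.047
finger_force: 53.9
```

Request:
{"method": "apply_moves", "body": {
  "plan": [
    {"xyz":[0,0,0.001],"twist":[0,0,0],"gripper":0.3},
    {"xyz":[0,0,0.001],"twist":[0,0,0],"gripper":0.3}
  ]
}}

```text
time: 11.25
tcp_pos: [0.5878, -0.3323, 0.0117]
eef_rot: [[0.058, 0.998, 0.004], [0.998, -0.057, -0.003], [-0.003, 0.004, -1.0]]
force: [0.5, 0.2, -3.9]
gripper_width: 0.0467
finger_force: 53.9
```

Request:
{"method": "apply_moves", "body": {
  "plan": [
    {"xyz":[0,0,0.001],"twist":[0,0,0],"gripper":0.3},
    {"xyz":[0,0,0.0015],"twist":[0,0,0],"gripper":0.3},
    {"xyz":[0,0,0.0015],"twist":[0,0,0],"gripper":0.3}
  ]
}}

```text
time: 11.5
tcp_pos: [0.5878, -0.3324, 0.0114]
eef_rot: [[0.058, 0.998, 0.004], [0.998, -0.058, -0.003], [-0.003, 0.004, -1.0]]
force: [-4.1, 2.6, 10.8]
gripper_width: 0.0465
finger_force: 55.5
```

Contact with the floor. Ease off 1 mm, release and rise.

Request:
{"method": "apply_moves", "body": {
  "plan": [
    {"xyz":[0,0,-0.001],"twist":[0,0,0],"gripper":0.3},
    {"xyz":[0,0,-0.001],"twist":[0,0,0],"gripper":0.6},
    {"xyz":[0,0,-0.001],"twist":[0,0,0],"gripper":0.68},
    {"xyz":[0,0,-0.001],"twist":[0,0,0],"gripper":0.72},
    {"xyz":[0,0,-0.003],"twist":[0,0,0],"gripper":0.75},
    {"xyz":[0,0,-0.02],"twist":[0,0,0],"gripper":0.75},
    {"xyz":[0,0,-0.055],"twist":[0,0,0],"gripper":0.75},
    {"xyz":[0,0,-0.09],"twist":[0,0,0],"gripper":0.8}
  ]
}}

```text
time: 12.17
tcp_pos: [0.5865, -0.3315, 0.0989]
eef_rot: [[0.058, 0.998, -0.0], [0.998, -0.058, -0.0], [-0.0, -0.0, -1.0]]
force: [0.4, 0.1, 0.8]
gripper_width: 0.0685
finger_force: 0.0
```

```bash
python3 -c "
from h import *
s=st();go(s,Rs,bay(.110,.165))"
```

```text
t 12.17 tcp [ 0.5865 -0.3315  0.0989] q [-0.61  0.7   1.55 -0.    0.89 -0.55] F [0.4 0.1 0.8] w 0.0685 ff 0.0
xyz [ 0.4653 -0.2217 -0.0999] twist [-0.2936  0.2516 -0.8778]
```

Request:
{"method": "apply_moves", "body": {
  "plan": [
    {"xyz":[0.465,-0.222,-0.1],"twist":[-0.294,0.252,-0.878],"gripper":0.9},
    {"xyz":[0.465,-0.222,-0.1],"twist":[-0.294,0.252,-0.878],"gripper":1},
    {"xyz":[0.465,-0.222,-0.1],"twist":[-0.294,0.252,-0.878],"gripper":1},
    {"xyz":[0.465,-0.222,-0.1],"twist":[-0.294,0.252,-0.878],"gripper":1},
    {"xyz":[0.465,-0.222,-0.1],"twist":[-0.294,0.252,-0.878],"gripper":1},
    {"xyz":[0.465,-0.222,-0.1],"twist":[-0.294,0.252,-0.878],"gripper":1},
    {"xyz":[0.465,-0.222,-0.1],"twist":[-0.294,0.252,-0.878],"gripper":1},
    {"xyz":[0.465,-0.222,-0.1],"twist":[-0.294,0.252,-0.878],"gripper":1}
  ]
}}

```text
time: 12.83
tcp_pos: [0.4623, -0.0271, 0.1624]
eef_rot: [[-0.775, 0.608, 0.17], [0.625, 0.702, 0.341], [0.088, 0.371, -0.925]]
force: [0.9, 0.6, 0.2]
gripper_width: 0.0855
finger_force: 0.0
```

```bash
python3 -c "
from h import *
s=st();go(s,Rs,bay(.110,.165));go(s,Rs,bay(.11,.1))"
```

```text
t 12.83 tcp [ 0.4623 -0.0271  0.1624] q [-0.42  0.36  2.11  0.59  0.75 -1.75] F [0.9 0.6 0.2] w 0.0855 ff 0.0
xyz [0.1658 0.0923 0.0134] twist [-0.0974  0.0859 -0.2908]
xyz [0.1764 0.0999 0.0771] twist [-0.0974  0.0859 -0.2908]
```

Request:
{"method": "apply_moves", "body": {
  "plan": [
    {"xyz":[0.166,0.092,0.013],"twist":[-0.097,0.086,-0.291],"gripper":1},
    {"xyz":[0.166,0.092,0.013],"twist":[-0.097,0.086,-0.291],"gripper":1},
    {"xyz":[0.166,0.092,0.013],"twist":[-0.097,0.086,-0.291],"gripper":1},
    {"xyz":[0.166,0.092,0.013],"twist":[-0.097,0.086,-0.291],"gripper":1},
    {"xyz":[0.166,0.092,0.013],"twist":[-0.097,0.086,-0.291],"gripper":1},
    {"xyz":[0.17,0.095,0.04],"twist":[-0.097,0.086,-0.291],"gripper":1},
    {"xyz":[0.176,0.1,0.077],"twist":[-0.097,0.086,-0.291],"gripper":1},
    {"xyz":[0.176,0.1,0.077],"twist":[-0.097,0.086,-0.291],"gripper":1}
  ]
}}

```text
time: 13.5
tcp_pos: [0.4008, 0.1798, 0.1395]
eef_rot: [[-0.977, 0.184, 0.105], [0.212, 0.83, 0.516], [0.007, 0.527, -0.85]]
force: [1.3, 0.3, 0.4]
gripper_width: 0.0853
finger_force: 0.0
```

```bash
python3 -c "
from h import *
s=st();go(s,Rs,bay(.110,.1));go(s,Rs,bay(.11,.005))"
```

```text
t 13.5 tcp [0.4008 0.1798 0.1395] q [-0.05  0.38  2.28  1.02  0.66 -2.28] F [1.3 0.3 0.4] w 0.0853 ff 0.0
xyz [ 0.0014  0.0018 -0.0039] twist [-0.0024 -0.0029 -0.0043]
xyz [0.0009 0.0021 0.0911] twist [-0.0024 -0.0029 -0.0043]
```

Request:
{"method": "apply_moves", "body": {
  "plan": [
    {"xyz":[0,0,0.035],"twist":[-0.001,-0.002,-0.002],"gripper":1},
    {"xyz":[0,0,0.06],"twist":[-0.001,-0.002,-0.002],"gripper":1},
    {"xyz":[0,0,0.08],"twist":[-0.001,-0.002,-0.002],"gripper":1},
    {"xyz":[0,0,0.09],"twist":[-0.001,-0.002,-0.002],"gripper":1},
    {"xyz":[0,0,0.094],"twist":[-0.001,-0.002,-0.002],"gripper":1},
    {"xyz":[0,0,0.094],"twist":[-0.001,-0.002,-0.002],"gripper":1},
    {"xyz":[0,0,0.094],"twist":[-0.001,-0.002,-0.002],"gripper":1}
  ]
}}

```text
time: 14.08
tcp_pos: [0.4124, 0.2264, 0.0638]
eef_rot: [[-0.977, 0.179, 0.114], [0.212, 0.829, 0.517], [-0.002, 0.53, -0.848]]
force: [-0.3, 0.2, -0.4]
gripper_width: 0.0856
finger_force: 0.0
```

```bash
python3 -c "
from h import *
s=st();go(s,Rs,bay(.11,.001))"
```

```text
t 14.08 tcp [0.4124 0.2264 0.0638] q [ 0.07  0.58  2.29  1.42  0.54 -2.63] F [-0.3  0.2 -0.4] w 0.0856 ff 0.0
xyz [0.003  0.0012 0.0056] twist [-0.0002  0.0025 -0.0013]
```

Joint 6 reads -2.63 against a limit of -2.69, so I'll back off and make a half turn. The plate is symmetric and so is the grasp.

Request:
{"method": "apply_moves", "body": {
  "plan": [
    {"xyz":[0,0,-0.03],"twist":[0,0,0],"gripper":1},
    {"xyz":[0,0,-0.07],"twist":[0,0,0],"gripper":1},
    {"xyz":[0,0,-0.09],"twist":[0,0,0.07],"gripper":1},
    {"xyz":[0,0,-0.09],"twist":[0,0,0.14],"gripper":1},
    {"xyz":[0,0,-0.09],"twist":[0,0,0.21],"gripper":1},
    {"xyz":[0,0,-0.09],"twist":[0,0,0.28],"gripper":1},
    {"xyz":[0,0,-0.09],"twist":[0,0,0.35],"gripper":1},
    {"xyz":[0,0,-0.09],"twist":[0,0,0.42],"gripper":1}
  ]
}}

```text
time: 14.75
tcp_pos: [0.402, 0.1794, 0.1407]
eef_rot: [[-0.658, 0.744, 0.116], [0.68, 0.521, 0.516], [0.324, 0.419, -0.849]]
force: [-0.2, 0.2, -0.3]
gripper_width: 0.0856
finger_force: 0.0
```

Request:
{"method": "apply_moves", "body": {
  "plan": [
    {"xyz":[0,0,0],"twist":[0,0,0.07],"gripper":1},
    {"xyz":[0,0,0],"twist":[0,0,0.14],"gripper":1},
    {"xyz":[0,0,0],"twist":[0,0,0.21],"gripper":1},
    {"xyz":[0,0,0],"twist":[0,0,0.28],"gripper":1},
    {"xyz":[0,0,0],"twist":[0,0,0.35],"gripper":1},
    {"xyz":[0,0,0],"twist":[0,0,0.42],"gripper":1},
    {"xyz":[0,0,0],"twist":[0,0,0.49],"gripper":1},
    {"xyz":[0,0,0],"twist":[0,0,0.56],"gripper":1}
  ]
}}

```text
time: 15.42
tcp_pos: [0.402, 0.1794, 0.1406]
eef_rot: [[0.154, 0.981, 0.115], [0.835, -0.191, 0.516], [0.529, 0.017, -0.849]]
force: [-0.7, -0.4, 0.1]
gripper_width: 0.0851
finger_force: 0.0
```

Request:
{"method": "apply_moves", "body": {
  "plan": [
    {"xyz":[0,0,0],"twist":[0,0,0.07],"gripper":1},
    {"xyz":[0,0,0],"twist":[0,0,0.14],"gripper":1},
    {"xyz":[0,0,0],"twist":[0,0,0.21],"gripper":1},
    {"xyz":[0,0,0],"twist":[0,0,0.28],"gripper":1},
    {"xyz":[0,0,0],"twist":[0,0,0.35],"gripper":1},
    {"xyz":[0,0,0],"twist":[0,0,0.42],"gripper":1},
    {"xyz":[0,0,0],"twist":[0,0,0.49],"gripper":1},
    {"xyz":[0,0,0],"twist":[0,0,0.56],"gripper":1}
  ]
}}

```text
time: 16.08
tcp_pos: [0.402, 0.1794, 0.1406]
eef_rot: [[0.854, 0.507, 0.116], [0.384, -0.765, 0.516], [0.35, -0.397, -0.849]]
force: [0.1, 0.0, 0.3]
gripper_width: 0.0855
finger_force: 0.0
```

```bash
cat >> h.py <<'E'
Rf=Rs@np.diag([-1,-1,1])
E
python3 -c "
from h import *
s=st();go(s,Rf,bay(.1100,.09))"
```

```text
t 16.08 tcp [0.402  0.1794 0.1406] q [-0.05  0.38  2.28  1.03  0.65  0.12] F [0.1 0.  0.3] w 0.0855 ff 0.0
xyz [-0.0011 -0.0027  0.0071] twist [ 0.0018 -0.0029  0.4552]
```

Request:
{"method": "apply_moves", "body": {
  "plan": [
    {"xyz":[-0.001,-0.003,0.007],"twist":[0.002,-0.003,0.07],"gripper":1},
    {"xyz":[-0.001,-0.003,0.007],"twist":[0.002,-0.003,0.14],"gripper":1},
    {"xyz":[-0.001,-0.003,0.007],"twist":[0.002,-0.003,0.21],"gripper":1},
    {"xyz":[-0.001,-0.003,0.007],"twist":[0.002,-0.003,0.28],"gripper":1},
    {"xyz":[-0.001,-0.003,0.007],"twist":[0.002,-0.003,0.35],"gripper":1},
    {"xyz":[-0.001,-0.003,0.007],"twist":[0.002,-0.003,0.42],"gripper":1},
    {"xyz":[-0.001,-0.003,0.007],"twist":[0.002,-0.003,0.455],"gripper":1},
    {"xyz":[-0.001,-0.003,0.007],"twist":[0.002,-0.003,0.455],"gripper":1}
  ]
}}

```text
time: 16.75
tcp_pos: [0.4004, 0.185, 0.1354]
eef_rot: [[0.979, -0.174, 0.11], [-0.206, -0.83, 0.519], [0.001, -0.53, -0.848]]
force: [-0.6, 0.8, -0.8]
gripper_width: 0.0853
finger_force: 0.0
```

```bash
python3 -c "
from h import *
s=st();go(s,Rf,bay(.1100,.001))"
```

```text
t 16.75 tcp [0.4004 0.185  0.1354] q [-0.04  0.39  2.28  1.05  0.64  0.82] F [-0.6  0.8 -0.8] w 0.0853 ff 0.0
xyz [0.0001 0.0003 0.089 ] twist [-0.0003  0.0002  0.002 ]
```

Request:
{"method": "apply_moves", "body": {
  "plan": [
    {"xyz":[0,0,0.03],"twist":[0,0,0.002],"gripper":1},
    {"xyz":[0,0,0.055],"twist":[0,0,0.002],"gripper":1},
    {"xyz":[0,0,0.075],"twist":[0,0,0.002],"gripper":1},
    {"xyz":[0,0,0.085],"twist":[0,0,0.002],"gripper":1},
    {"xyz":[0,0,0.089],"twist":[0,0,0.002],"gripper":1},
    {"xyz":[0,0,0.089],"twist":[0,0,0.002],"gripper":1},
    {"xyz":[0,0,0.089],"twist":[0,0,0.002],"gripper":1}
  ]
}}

```text
time: 17.33
tcp_pos: [0.4101, 0.2315, 0.0596]
eef_rot: [[0.979, -0.173, 0.109], [-0.205, -0.83, 0.519], [0.001, -0.531, -0.848]]
force: [0.4, -0.2, -0.5]
gripper_width: 0.0852
finger_force: 0.0
```

```bash
python3 -c "
from h import *
s=st();go(s,Rf,bay(.1100,.001))"
```

```text
t 17.33 tcp [0.4101 0.2315 0.0596] q [0.09 0.59 2.29 1.44 0.54 0.49] F [ 0.4 -0.2 -0.5] w 0.0852 ff 0.0
xyz [ 0.0004  0.0004 -0.0004] twist [-0.0004  0.001   0.0023]
```

Request:
{"method": "apply_moves", "body": {
  "plan": [
    {"xyz":[0,0,0],"twist":[0,0,0.001],"gripper":0.7},
    {"xyz":[0,0,0],"twist":[0,0,0.001],"gripper":0.3},
    {"xyz":[0,0,0],"twist":[0,0,0.001],"gripper":0.3},
    {"xyz":[0,0,0],"twist":[0,0,0.001],"gripper":0.3},
    {"xyz":[0,0,0],"twist":[0,0,0.001],"gripper":0.3},
    {"xyz":[0,0,0],"twist":[0,0,0.001],"gripper":0.3}
  ],
  "grip_force": 60
}}

```text
time: 17.83
tcp_pos: [0.4102, 0.2312, 0.0597]
eef_rot: [[0.978, -0.176, 0.11], [-0.208, -0.829, 0.519], [-0.0, -0.53, -0.848]]
force: [-3.2, -9.3, 11.4]
gripper_width: 0.0466
finger_force: 59.6
```

Request:
{"method": "apply_moves", "body": {
  "plan": [
    {"xyz":[0,0,-0.01],"twist":[0,0,0],"gripper":0.3},
    {"xyz":[0,0,-0.03],"twist":[0,0,0],"gripper":0.3},
    {"xyz":[0,0,-0.06],"twist":[0,0,0],"gripper":0.3},
    {"xyz":[0,0,-0.09],"twist":[0,0,0],"gripper":0.3},
    {"xyz":[0,0,-0.11],"twist":[0,0,0],"gripper":0.3}
  ]
}}

```text
time: 18.25
tcp_pos: [0.3974, 0.1733, 0.1536]
eef_rot: [[0.978, -0.176, 0.109], [-0.207, -0.83, 0.517], [-0.001, -0.529, -0.849]]
force: [0.8, 0.2, -4.1]
gripper_width: 0.0463
finger_force: 65.9
```

```bash
cat >> h.py <<'E'
BP=np.array([.5427,-.1256,0]);Rb=flat(92.4)
E
python3 -c "
from h import *
s=st();go(s,Rb,BP+[0,0,.10])"
```

```text
t 18.25 tcp [0.3974 0.1733 0.1536] q [-0.07  0.35  2.28  0.97  0.69  0.89] F [ 0.8  0.2 -4.1] w 0.0463 ff 65.86693167686462
xyz [ 0.2041  0.2509 -0.0933] twist [-0.2503 -0.3216 -1.1259]
```

Request:
{"method": "apply_moves", "body": {
  "plan": [
    {"xyz":[0.204,0.251,-0.093],"twist":[-0.2,-0.257,-0.9],"gripper":0.3},
    {"xyz":[0.204,0.251,-0.093],"twist":[-0.2,-0.257,-0.9],"gripper":0.3},
    {"xyz":[0.204,0.251,-0.093],"twist":[-0.2,-0.257,-0.9],"gripper":0.3},
    {"xyz":[0.204,0.251,-0.093],"twist":[-0.2,-0.257,-0.9],"gripper":0.3},
    {"xyz":[0.204,0.251,-0.093],"twist":[-0.2,-0.257,-0.9],"gripper":0.3},
    {"xyz":[0.204,0.251,-0.093],"twist":[-0.2,-0.257,-0.9],"gripper":0.3},
    {"xyz":[0.204,0.251,-0.093],"twist":[-0.2,-0.257,-0.9],"gripper":0.3},
    {"xyz":[0.204,0.251,-0.093],"twist":[-0.2,-0.257,-0.9],"gripper":0.3}
  ]
}}

```text
time: 18.92
tcp_pos: [0.5421, -0.1235, 0.0976]
eef_rot: [[0.714, 0.695, -0.083], [0.687, -0.673, 0.275], [0.136, -0.253, -0.958]]
force: [0.7, 0.8, -4.4]
gripper_width: 0.0466
finger_force: 65.8
```

```bash
python3 -c "
from h import *
s=st();go(s,Rb,BP+[0,0,.10])"
```

```text
t 18.92 tcp [ 0.5421 -0.1235  0.0976] q [-0.44  0.63  1.77  0.26  0.96  0.17] F [ 0.7  0.8 -4.4] w 0.0466 ff 65.777428150177
xyz [-0.0007  0.0012 -0.0029] twist [-0.1177 -0.1502 -0.5238]
```

Request:
{"method": "apply_moves", "body": {
  "plan": [
    {"xyz":[0,0,-0.002],"twist":[-0.118,-0.15,-0.524],"gripper":0.3},
    {"xyz":[0,0,-0.002],"twist":[-0.118,-0.15,-0.524],"gripper":0.3},
    {"xyz":[0,0,-0.002],"twist":[-0.118,-0.15,-0.524],"gripper":0.3},
    {"xyz":[0,0,-0.002],"twist":[-0.118,-0.15,-0.524],"gripper":0.3},
    {"xyz":[0,0,-0.002],"twist":[-0.118,-0.15,-0.524],"gripper":0.3},
    {"xyz":[0,0,-0.002],"twist":[-0.118,-0.15,-0.524],"gripper":0.3},
    {"xyz":[0,0,-0.002],"twist":[-0.118,-0.15,-0.524],"gripper":0.3},
    {"xyz":[0,0,-0.002],"twist":[-0.118,-0.15,-0.524],"gripper":0.3}
  ]
}}

```text
time: 19.58
tcp_pos: [0.5409, -0.1209, 0.0999]
eef_rot: [[-0.043, 0.999, -0.0], [0.999, 0.043, 0.001], [0.001, -0.0, -1.0]]
force: [0.3, 0.3, -5.3]
gripper_width: 0.0464
finger_force: 65.8
```

```bash
python3 -c "
from h import *
s=st();go(s,Rb,BP+[0,0,.10]);go(s,Rb,BP+[0,0,.04])"
```

```text
t 19.58 tcp [ 0.5409 -0.1209  0.0999] q [-0.34  0.56  1.86  0.    0.72 -0.38] F [ 0.3  0.3 -5.3] w 0.0464 ff 65.799161195755
xyz [-0.0047  0.0016 -0.0001] twist [-0.0001 -0.0007  0.0006]
xyz [-0.0048  0.0016  0.0599] twist [-0.0001 -0.0007  0.0006]
```

Request:
{"method": "apply_moves", "body": {
  "plan": [
    {"xyz":[-0.004,0.001,0.03],"twist":[0,0,0],"gripper":0.3},
    {"xyz":[-0.004,0.001,0.05],"twist":[0,0,0],"gripper":0.3},
    {"xyz":[-0.004,0.001,0.06],"twist":[0,0,0],"gripper":0.3},
    {"xyz":[-0.004,0.001,0.06],"twist":[0,0,0],"gripper":0.3},
    {"xyz":[-0.004,0.001,0.06],"twist":[0,0,0],"gripper":0.3}
  ]
}}

```text
time: 20.0
tcp_pos: [0.5431, -0.1257, 0.0401]
eef_rot: [[-0.035, 0.999, -0.001], [0.999, 0.035, 0.003], [0.003, -0.001, -1.0]]
force: [0.6, -1.3, -5.3]
gripper_width: 0.0463
finger_force: 65.7
```

```bash
python3 -c "
from h import *
from station import env
s=st();go(s,Rb,BP+[0,0,.04])
c=env.read_camera('top');np.savez('t3.npz',**c);a=c['pixels'][:,:,::-1]
c2=env.read_camera('scene');np.savez('s3.npz',**c2);b=c2['pixels'][:,:,::-1]
im=np.hstack([cv2.resize(a[170:240,295:365],(399,399),interpolation=cv2.INTER_CUBIC),cv2.resize(b[170:240,155:225],(399,399),interpolation=cv2.INTER_CUBIC)])
cv2.imwrite('pics/p3.png',im)"
```

```text
t 20.0 tcp [ 0.5431 -0.1257  0.0401] q [-0.35  0.66  1.89  0.    0.59 -0.39] F [ 0.6 -1.3 -5.3] w 0.0463 ff 65.7099974155426
xyz [ 0.0001 -0.0004  0.0001] twist [-0.0004 -0.0018 -0.0045]
```

View pics/p3.png

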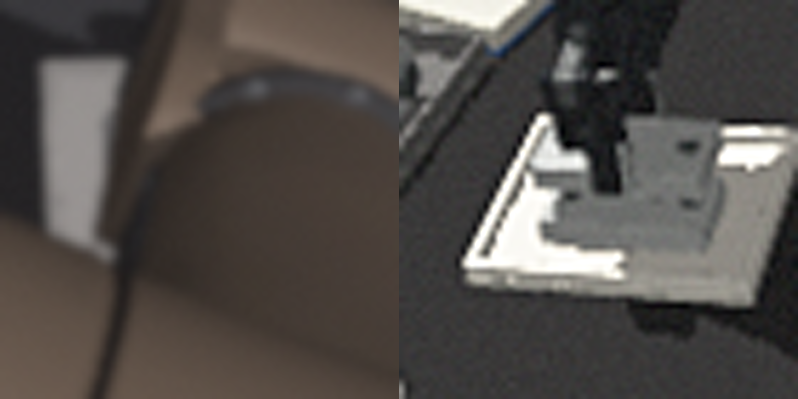

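The right panel shows the held plate just above the base plate, with dots at crop (688,147) on the held plate and (688,203) and (570,200) on the base. Comparing them in the same camera cancels the bias.

```bash
python3 -c "
from h import *
c=dict(np.load('s3.npz'));k=70/399
def P(px,py,z):
    z0=np.array([0,0,z]);n=np.array([0,0,1.])
    r=ray(c,(155+(px-399)*k,170+py*k),z0,n); uv=dot(c,r,2); return uv,ray(c,uv,z0,n)
for nm,a in (('held R',(688,147,.0555)),('base R',(688,203,.021)),('base L',(570,200,.021))):
    uv,X=P(*a);print(nm,uv.round(2),X.round(4))
s=c
W=cloud(c);X,Y,Z=W[...,0],W[...,1],W[...,2]
m=(abs(X-.543)<.05)&(abs(Y+.1256)<.07)
h=m&(Z>.05)&(Z<.0605)&(Y>-.115);b=m&(Z>.016)&(Z<.027)
print('held top z',np.median(Z[h]),'y max',np.percentile(Y[h],[90,97,99]).round(4),'base y',np.percentile(Y[b],[1,97,99]).round(4))
f=m&(X>.557)&(Z>.043)&(Z<.052)&(Y>-.113);g=m&(Z>.008)&(Z<.017)&(X>.55)&(X<.585)&(Y>-.113)&(Y<-.085)
print('front face x held',np.median(X[f]).round(4),f.sum(),'base',np.median(X[g]).round(4),g.sum())
q=m&(Z>.033)&(Z<.052)&(X>.55);print('held y range front',np.percentile(Y[q],[1,99]).round(4),q.sum())
"
```

```text
held R [205.37 195.3 ] [ 0.5397 -0.0912  0.0555]
base R [205.44 205.36] [ 0.5446 -0.0933  0.021 ]
base L [184.86 204.  ] [ 0.5474 -0.1569  0.021 ]
held top z 0.05629409405843304 y max [-0.0809 -0.079  -0.0783] base y [-0.1682 -0.081  -0.0806]
front face x held 0.5671 28 base 0.5669 22
held y range front [-0.1678 -0.0782] 76
```

Request:
{"method": "apply_moves", "body": {
  "plan": [
    {"xyz":[-0.001,0,0.006],"twist":[0,-0.001,-0.004],"gripper":0.3},
    {"xyz":[-0.002,0,0.011],"twist":[0,-0.001,-0.004],"gripper":0.3},
    {"xyz":[-0.002,0,0.013],"twist":[0,-0.001,-0.004],"gripper":0.3},
    {"xyz":[-0.002,0,0.013],"twist":[0,-0.001,-0.004],"gripper":0.3},
    {"xyz":[-0.002,0,0.013],"twist":[0,-0.001,-0.004],"gripper":0.3}
  ]
}}

```text
time: 20.52
tcp_pos: [0.5432, -0.1275, 0.027]
eef_rot: [[-0.043, 0.999, 0.0], [0.999, 0.043, 0.001], [0.001, 0.0, -1.0]]
force: [0.4, 0.4, -4.8]
gripper_width: 0.0464
finger_force: 65.8
```

```bash
cat > meas.py <<'E'
from h import *
from station import env
s=st();print(np.round(s["eef_rot"],3).tolist())
F=[env.read_camera('scene') for _ in range(12)]
c=dict(F[0]);c['z_map']=np.mean([f['z_map'] for f in F],0);c['pixels']=np.mean([f['pixels'].astype(float) for f in F],0)
np.savez('s4.npz',**c);W=cloud(c)
zb=s["tcp_pos"][2]-.001
L=(W-np.array([*s["tcp_pos"][:2],0]))@np.array([Rb[:,1],Rb[:,0],[0,0,1]]).T   # own x(front+), own y(+y), z
def face(lo,hi,nm):
    m=(L[...,2]>lo)&(L[...,2]<hi)&(L[...,0]>.012)&(L[...,0]<.04)&(abs(L[...,1])<.05)
    p=L[m];p=p[abs(p[:,0]-np.median(p[:,0]))<.004]
    f=np.polyfit(p[:,1],p[:,0],1);sel=p[abs(p[:,1])<.042]
    r=p[p[:,1]>.012];l=p[p[:,1]<-.012]
    print(nm,len(p),'front x med',np.median(p[:,0]).round(4),'R',np.median(r[:,0]).round(4),len(r),'L',np.median(l[:,0]).round(4),len(l),'y rng',np.percentile(p[:,1],[1,99]).round(4))
face(zb+.003,zb+.013,'held');face(.007,.018,'base')
a=c['pixels'][170:240,155:225,::-1]
cv2.imwrite('pics/p4.png',cv2.resize(a,(595,595),interpolation=cv2.INTER_CUBIC))
E
python3 meas.py
```

```text
t 20.52 tcp [ 0.5432 -0.1275  0.027 ] q [-0.35  0.68  1.89  0.    0.57 -0.39] F [ 0.4  0.4 -4.8] w 0.0464 ff 65.79818487167358
[[-0.043, 0.999, 0.0], [0.999, 0.043, 0.001], [0.001, 0.0, -1.0]]
held 54 front x med 0.0249 R 0.0248 30 L 0.0249 24 y rng [-0.0424  0.0456]
base 82 front x med 0.0258 R 0.0257 34 L 0.0259 29 y rng [-0.0421  0.0467][ WARN:0@11.646] global loadsave.cpp:1063 imwrite_ Unsupported depth image for selected encoder is fallbacked to CV_8U.
```

View pics/p4.png

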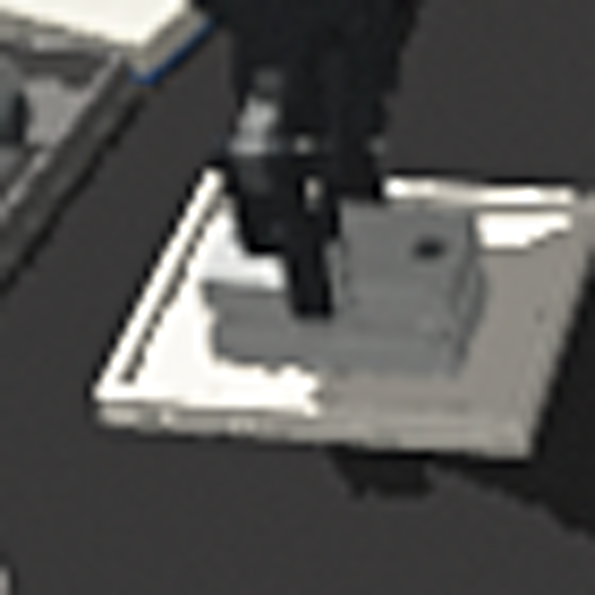

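The held plate is parallel to the base plate. The base sits about 0.9 mm further out in x and 0.7 mm in y, so I'll correct for that and lower.

Request:
{"method": "apply_moves", "body": {
  "plan": [
    {"xyz":[0.0006,0.0008,0.001],"twist":[0,0,0],"gripper":0.3},
    {"xyz":[0.0006,0.0008,0.002],"twist":[0,0,0],"gripper":0.3},
    {"xyz":[0.0006,0.0008,0.003],"twist":[0,0,0],"gripper":0.3},
    {"xyz":[0.0006,0.0008,0.0035],"twist":[0,0,0],"gripper":0.3},
    {"xyz":[0.0006,0.0008,0.0035],"twist":[0,0,0],"gripper":0.3}
  ]
}}

```text
time: 21.53
tcp_pos: [0.544, -0.1268, 0.0234]
eef_rot: [[-0.043, 0.999, 0.0], [0.999, 0.043, 0.001], [0.001, 0.0, -1.0]]
force: [-0.1, -0.2, -4.7]
gripper_width: 0.0462
finger_force: 65.8
```

```bash
sed -i "s/^a=c/import sys;sys.exit()\na=c/" meas.py; python3 meas.py
```

```text
t 21.53 tcp [ 0.544  -0.1268  0.0234] q [-0.35  0.69  1.89  0.    0.56 -0.39] F [-0.1 -0.2 -4.7] w 0.0462 ff 65.79807758331299
[[-0.043, 0.999, 0.0], [0.999, 0.043, 0.001], [0.001, 0.0, -1.0]]
held 51 front x med 0.0251 R 0.0251 27 L 0.0251 23 y rng [-0.0426  0.0454]
base 80 front x med 0.025 R 0.0249 32 L 0.0252 29 y rng [-0.0424  0.046 ]
```

Aligned to within about 0.5 mm. Lowering until contact.

Request:
{"method": "apply_moves", "body": {
  "plan": [
    {"xyz":[0.0003,0,0.0005],"twist":[0,0,0],"gripper":0.3},
    {"xyz":[0.0003,0,0.001],"twist":[0,0,0],"gripper":0.3},
    {"xyz":[0.0003,0,0.0015],"twist":[0,0,0],"gripper":0.3},
    {"xyz":[0.0003,0,0.0015],"twist":[0,0,0],"gripper":0.3}
  ]
}}

```text
time: 22.47
tcp_pos: [0.544, -0.1265, 0.022]
eef_rot: [[-0.043, 0.999, 0.0], [0.999, 0.043, 0.001], [0.001, 0.0, -1.0]]
force: [-0.6, 0.6, -4.9]
gripper_width: 0.0463
finger_force: 65.8
```

Request:
{"method": "apply_moves", "body": {
  "plan": [
    {"xyz":[0,0,0.0005],"twist":[0,0,0],"gripper":0.3},
    {"xyz":[0,0,0.001],"twist":[0,0,0],"gripper":0.3},
    {"xyz":[0,0,0.001],"twist":[0,0,0],"gripper":0.3}
  ]
}}

```text
time: 22.72
tcp_pos: [0.5441, -0.1266, 0.0211]
eef_rot: [[-0.043, 0.999, 0.001], [0.999, 0.043, 0.001], [0.0, 0.001, -1.0]]
force: [-1.2, -0.3, -4.2]
gripper_width: 0.0464
finger_force: 65.9
```

Request:
{"method": "apply_moves", "body": {
  "plan": [
    {"xyz":[0,0,0.0005],"twist":[0,0,0],"gripper":0.3},
    {"xyz":[0,0,0.001],"twist":[0,0,0],"gripper":0.3},
    {"xyz":[0,0,0.001],"twist":[0,0,0],"gripper":0.3}
  ]
}}

```text
time: 22.97
tcp_pos: [0.5441, -0.1266, 0.0211]
eef_rot: [[-0.043, 0.999, 0.001], [0.999, 0.043, 0.0], [0.0, 0.001, -1.0]]
force: [-3.3, 1.5, 7.8]
gripper_width: 0.0465
finger_force: 67.4
```

Contact. Ease off, open evenly, rise.

Request:
{"method": "apply_moves", "body": {
  "plan": [
    {"xyz":[0,0,-0.0006],"twist":[0,0,0],"gripper":0.3},
    {"xyz":[0,0,-0.0006],"twist":[0,0,0],"gripper":0.3},
    {"xyz":[0,0,-0.0006],"twist":[0,0,0],"gripper":0.6},
    {"xyz":[0,0,-0.0006],"twist":[0,0,0],"gripper":0.7},
    {"xyz":[0,0,-0.0006],"twist":[0,0,0],"gripper":0.8},
    {"xyz":[0,0,-0.005],"twist":[0,0,0],"gripper":0.85},
    {"xyz":[0,0,-0.03],"twist":[0,0,0],"gripper":0.85},
    {"xyz":[0,0,-0.06],"twist":[0,0,0],"gripper":0.85}
  ]
}}

```text
time: 23.63
tcp_pos: [0.5431, -0.1264, 0.0795]
eef_rot: [[-0.043, 0.999, -0.003], [0.999, 0.043, 0.002], [0.002, -0.003, -1.0]]
force: [1.0, -0.3, 0.7]
gripper_width: 0.0726
finger_force: 0.0
```

Request:
{"method": "apply_moves", "body": {
  "plan": [
    {"xyz":[0,0,-0.04],"twist":[0,0,0],"gripper":1},
    {"xyz":[0,0,-0.08],"twist":[0,0,0],"gripper":1},
    {"xyz":[0.04,0,-0.11],"twist":[0,0,0],"gripper":1},
    {"xyz":[0.08,0,-0.13],"twist":[0,0,0],"gripper":1},
    {"xyz":[0.12,0,-0.15],"twist":[0,0,0],"gripper":1},
    {"xyz":[0.16,0,-0.15],"twist":[0,0,0],"gripper":1},
    {"xyz":[0.2,0,-0.15],"twist":[0,0,0],"gripper":1}
  ]
}}

```text
time: 24.22
tcp_pos: [0.5358, 0.0649, 0.2322]
eef_rot: [[-0.042, 0.999, 0.004], [0.999, 0.042, 0.001], [0.0, 0.004, -1.0]]
force: [-0.2, -0.0, 0.1]
gripper_width: 0.0856
finger_force: 0.0
```

```bash
python3 - <<'E'
from h import *
from station import env
s=st();T=env.read_camera('top');F=[env.read_camera('scene') for _ in range(8)]
c=dict(F[0]);c['z_map']=np.mean([f['z_map'] for f in F],0);W=cloud(c)
L=(W-np.array([.544,-.1266,0]))@np.array([Rb[:,1],Rb[:,0],[0,0,1]]).T
def face(lo,hi,nm):
    m=(L[...,2]>lo)&(L[...,2]<hi)&(L[...,0]>.012)&(L[...,0]<.04)&(abs(L[...,1])<.05)
    p=L[m];p=p[abs(p[:,0]-np.median(p[:,0]))<.004];r=p[p[:,1]>.012];l=p[p[:,1]<-.012]
    print(nm,len(p),np.median(p[:,0]).round(4),'R',np.median(r[:,0]).round(4),'L',np.median(l[:,0]).round(4),np.percentile(p[:,1],[1,99]).round(4))
face(.024,.034,'upper');face(.007,.018,'base')
Wt=cloud(T);m=(Wt[...,2]>.028)&(Wt[...,2]<.065)&(Wt[...,1]<-.05)&(Wt[...,0]>.40)&(Wt[...,0]<.66)
k,lab,st_,_=cv2.connectedComponentsWithStats(m.astype(np.uint8))
for i in range(1,k):
    if st_[i,4]>60:p=Wt[lab==i];print(rect(p),np.median(p[:,2]).round(4))
im=np.hstack([cv2.resize(T['pixels'][150:260,290:430,::-1],(400,314)),cv2.resize(c['pixels'][140:250,75:235,::-1],(400,275))[:275] if 0 else cv2.resize(c['pixels'][140:250,90:230,::-1],(400,314))])
cv2.imwrite('pics/end.png',im)
E
```

```text
t 24.22 tcp [0.5358 0.0649 0.2322] q [-0.    0.37  1.77  0.    1.   -0.04] F [-0.2 -0.   0.1] w 0.0856 ff 0.0
upper 75 0.0248 R 0.0248 L 0.0247 [-0.0415  0.0463]
base 87 0.0249 R 0.0249 L 0.025 [-0.0422  0.0458]
[ 585.5 -325.1   84.    46.9   86.5] 0.0459
[ 542.2 -124.9   47.    91.1    1.1] 0.0358
[ 465.9 -318.6   83.9   47.3   87.2] 0.0462
```

View pics/end.png

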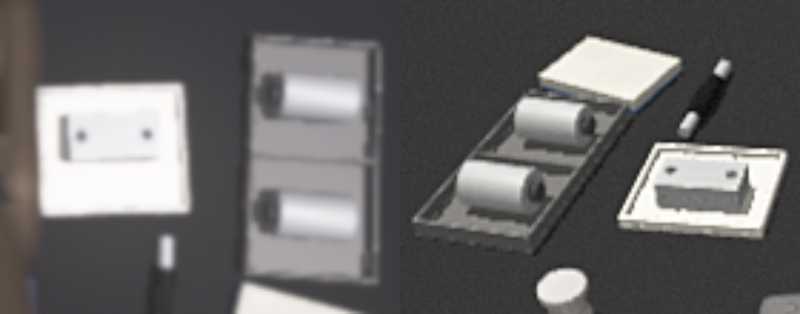

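The picture shows one roller in each compartment, at (315,97) and (315,215) on the left. The plate is flush on the base plate, with dots at (672,170) and (732,174) on the right. Handing in.

```bash
python3 -c "
from station import env
print(env.sign_off())"
```

```text
the job is handed in; nothing more can be done
None
```

The job is handed in: each roller lies in its own compartment of the grey tray, and the plate is stacked on the base plate with edges measured flush to within about 1 mm.

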